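Pack the glazing tray

TASK

Pack the glazing tray, setting each thing down rather than dropping it, upright and centred on its own mat: the blue frame weight on the blue mat, the brass offset clip on the yellow mat, the red glazing tool on the red mat and the black suction lifter on the black mat, with the clip and the tool lying lengthwise along their mats (either end first). Leave the green weight and the steel clip where they are.

Things in the scene. Friction and masses are not known exactly. Their poses are not given: they have to be found in the camera images.
- blue_weight: blue-painted round cast iron frame weight: disc 50 mm across and 26 mm high with a round knob on top, 24 mm across between z = 36 and 60 mm, its neck 16 mm across below that; 60 mm high overall, nominally 0.42 kg. Origin at the centre of its underside, z up; lift it by the knob
- brass_clip: Z-shaped offset clip of bent yellow brass strip, 64 mm long (x from -36 to +28 mm), 18 mm wide (y), 16 mm high: a low flange 4 mm thick from x = -36, an upright step 8 mm thick in x at the origin, and a raised flange (z 13 to 16 mm) to x = +28. Origin at the underside of the step, z up; best pinched across its 18 mm width at the step; 50 g
- glazing_tool: red plastic glazing tool lying flat, 120 mm along x, 60 g: a handle 24 mm wide and 16 mm high from x = -60 to +22 mm, then a thin neck and a flat blade 38 mm wide and 5 mm thick to x = +60. Origin at mid-length on its underside, z up; pinch the handle across its 24 mm width at the origin
- suction_lifter: glass suction lifter: black rubber cup 56 mm across standing mouth down, narrowing to a stem 20 mm across, and on top a grey bar handle 64 mm long (x), 16 mm wide (y), from z = 32 to 52 mm; 140 g. Origin at the centre of its underside, z up; take it by the bar at the middle
- blue_mat: flat blue mat, 134 (x) x 66 x 4 mm, origin centred on its underside, top face 10 mm above the bench. The four mats lie side by side in any order, 74 mm apart, long sides parallel, in one fixed wooden tray 328 x 152 mm; its rim, 20 mm above the bench, is 10 mm from the outer long edge of an end mat and 3 mm from the short edges; low wire handles reach 17 mm past its ends
- yellow_mat: flat yellow mat, 134 (x) x 66 x 4 mm, origin centred on its underside, top face 10 mm above the bench. The four mats lie side by side in any order, 74 mm apart, long sides parallel, in one fixed wooden tray 328 x 152 mm; its rim, 20 mm above the bench, is 10 mm from the outer long edge of an end mat and 3 mm from the short edges; low wire handles reach 17 mm past its ends
- red_mat: flat red mat, 134 (x) x 66 x 4 mm, origin centred on its underside, top face 10 mm above the bench. The four mats lie side by side in any order, 74 mm apart, long sides parallel, in one fixed wooden tray 328 x 152 mm; its rim, 20 mm above the bench, is 10 mm from the outer long edge of an end mat and 3 mm from the short edges; low wire handles reach 17 mm past its ends
- black_mat: flat black mat, 134 (x) x 66 x 4 mm, origin centred on its underside, top face 10 mm above the bench. The four mats lie side by side in any order, 74 mm apart, long sides parallel, in one fixed wooden tray 328 x 152 mm; its rim, 20 mm above the bench, is 10 mm from the outer long edge of an end mat and 3 mm from the short edges; low wire handles reach 17 mm past its ends
- green_weight: green-painted round cast iron frame weight: disc 50 mm across and 26 mm high with a round knob on top, 24 mm across between z = 36 and 60 mm, its neck 16 mm across below that; 60 mm high overall, nominally 0.42 kg. Origin at the centre of its underside, z up; lift it by the knob. Look-alike, does not belong in the tray
- steel_clip: Z-shaped offset clip of bent grey steel strip, 64 mm long (x from -36 to +28 mm), 18 mm wide (y), 16 mm high: a low flange 4 mm thick from x = -36, an upright step 8 mm thick in x at the origin, and a raised flange (z 13 to 16 mm) to x = +28. Origin at the underside of the step, z up; best pinched across its 18 mm width at the step. Look-alike, does not belong in the tray
There are look-alikes about, which are no part of the job. Leave any orange or purple look-alike of the suction_lifter alone.

How it is judged:
By the outcome, as a careful person would: the job done as asked, in the order asked, and still so for the second after the job is handed in, with the robot touching nothing.
It also fails if it takes over 109 s, if anything falls off the work surface, if the arm or the gripper's body presses on something with over 40 N, if the wrist force passes 120 N, or if a joint passes its speed limit or range.

ROBOT

A 6-joint arm with a two-finger parallel gripper is mounted at the origin on the work surface. World frame = base frame: x ahead of the robot, y to its left, z up, the work surface at z = 0. Lengths are in m, angles in rad, forces in N, time in s.
With the tool pointing down it reaches from about 0.3 to 0.875 m from the base axis. Payload 6.4 kg.
Tool frame: the origin (TCP) lies at the very end of the fingers, on their centre line; the grasp point (between the pads) lies 19 mm behind it; z points along the fingers, y is the line along which they close (so a half turn about z gives the same grasp; the last joint's range is limited). The gripper opens to 85 mm and grips with 20 to 120 N. Pads are 22 mm wide; open, the fingers measure 114 mm over their backs; the gripper's body (76 mm by 85 mm) begins 54 mm behind the grasp point. The pads swing forward as they close: fully open they stand 13 mm farther back than shut.
Start: joints at [-1.481, 0.181, 1.607, -0, 1.354, -0.206], TCP at [0.168, -0.55, 0.207] pointing down, gripper open.
Joint ranges: [-2.99, 2.99], [-0.89, 2.07], [0.3, 2.58], [-1.14, 4.28], [0, 2.63], [-3.12, 3.12]. Speed limits (rad/s): [2.57, 2.57, 3.01, 3.14, 3.14, 3.14].

INTERFACE

Orientations are given as a unit quaternion [w, x, y, z].
In Python, from bench import * gives the robot as it stands. The module is installed in compiled form; this text tells all that it offers.
- The arm moves only by the tool arm_command, never from a script. Its arguments are lists of equal length, an entry for each row: "dp": the shift along the tool's x, y, z in units of 0.25 m (1.0 is 0.25 m), a list of three; "turn": the turn, a rotation vector about the tool's x, y, z in units of 30 degrees (1.0 is 30 degrees), a list of three; "jaw": the opening, from 0 (shut) to 1 (fully open). A call has 1 to 5 rows; each row is the pose to reach, as a shift and turn from the pose commanded when the call began, along the tool's axes at that moment; what a row does not reach only later rows make up. A row lasts 1/8 s, in which the tool goes at most 62.5 mm and 10.7 degrees, less where a joint would pass 70% of its speed; a pose out of reach is approached as far as the arm can. A call with a number of a shift or a turn outside -1 to 1 is refused whole. A call with a gripper value outside its range is refused whole. The fingers move at their own pace and stop on an object; the grip force is fixed at half the most. Time passes only in rows, so rows that repeat a pose let the fingers close. It gives the time, the measured TCP pose, the force, the opening and the grip force at its end, in the units of the state.
- get_obs(): the state, without advancing time (a new reading comes with each control period).
- camera(name): name is "scene" or "top" or "wrist"; returns the picture (400x640x3 uint8, blue, green, red); there is no depth.
- get_calibration(name): a dict with "camera_matrix" (3x3 intrinsics, pixels), "k1" (the pictures are not rectified: a ray, as slopes to the right and down, at radius r is drawn at 1 + k1 r^2 times it, then the intrinsics apply), "R" (3x3) and "t" (3): a world point X has camera coordinates R X + t; the wrist camera has in their place "mount" (4x4, takes a point from camera to tool coordinates, whose origin is the TCP and whose axes are the flange's). Camera axes: x right, y down, z forward; pixel columns grow to the right and rows downward; lengths in m; the calibration is good to about 2 mm. A picture is of the moment at which its call begins: read the wrist's pose just before it. get_calibration takes no time and is no camera call.
- hand_in(): hands the job in; it is judged then, once.
The state is a dict: "time_s": time; "q": joint angles; "dq": joint speeds; "joint_efforts": joint torques, N m; "eef_pos": TCP position; "eef_rot": TCP orientation; "wrist_force": force on the tool from outside, world axes, zero at the start; "torque": the same for the moment, N m; "opening": opening from 0.0 (shut) to 1.0 (fully open); "grasp_force": force on a finger pad.
Only numpy, scipy, OpenCV 4.12 (cv2) and the standard library are available. Lean on these libraries where they do the work, as an engineer would, in place of code of your own. Each camera call takes 0.05 s, during which the arm holds its last target. There are 200 camera calls.

## Working session

There is one attempt and no reset: what is moved stays moved. The work goes in short steps, Python scripts to look and compute and a tool call to move; the robot and the scene stay as the last step left them, time stands still between calls to the robot, and variables do not carry over. Pictures are saved under pics/ and viewed, at most 14 in all, crops included, and the job is handed in when it is done.

Besides the shell and the picture viewer there is one more tool, called by a JSON object that holds its "method" and its "body", one argument or row to a line. arm_command: Moves the arm, as the interface text tells. Its arguments: {"type":"object","properties":{"dp":{"type":"array"},"turn":{"type":"array"},"jaw":{"type":"array"}},"required":["dp","turn","jaw"]}

```bash
mkdir -p pics; cat > h.py <<'E'
from bench import *
import numpy as np, cv2
from scipy.spatial.transform import Rotation as Rn
def snap(n,f):
    im=camera(n); cv2.imwrite('pics/'+f+'.png',im); return im
def ray(n,u,v,pose=None):
    c=get_calibration(n);K=np.array(c['camera_matrix'])
    d=cv2.undistortPoints(np.array([[[u,v]]],float),K,np.array([c['k1'],0,0,0,0.]))[0,0]
    d=np.array([*d,1.])
    if n=='wrist':
        M=np.array(c['mount']);p,q=pose
        R=Rn.from_quat(np.roll(q,-1)).as_matrix()
        return R@M[:3,3]+p, R@M[:3,:3]@d
    R=np.array(c['R']);t=np.array(c['t'])
    return -R.T@t, R.T@d
def at(n,u,v,z,pose=None):
    o,d=ray(n,u,v,pose); return (o+d*(z-o[2])/d[2])[:2]
def pose():
    o=get_obs(); return np.array(o['eef_pos']),np.array(o['eef_rot'])
E
python3 - <<'E'
from h import *
o=get_obs();print(o)
snap('top','top0');snap('scene','scene0')
for n in('top','scene','wrist'):print(n,get_calibration(n))
E
```

```text
{'time_s': 0.0, 'q': array([-1.48130427e+00,  1.81551489e-01,  1.60798673e+00, -1.37003201e-05,
        1.35376261e+00, -2.06299997e-01]), 'dq': array([ 1.25023856e-03,  4.70809783e-04, -1.33548895e-03,  7.40863289e-05,
        1.85273482e-03,  6.06932248e-04]), 'joint_efforts': array([-3.75290711e-04, -4.44875014e+01, -3.51334083e+01, -3.27734433e-04,
        8.67641706e-03,  4.34081272e-06]), 'eef_pos': array([ 0.16757112, -0.54944255,  0.20628857]), 'eef_rot': array([-8.53019773e-04,  9.89082724e-01,  1.47358866e-01,  4.31768446e-05]), 'wrist_force': array([-0.67909707,  0.43886583,  0.00588527]), 'torque': array([0.00179168, 0.05735365, 0.02291235]), 'grasp_force': 0.0, 'opening': 1.0010136976500164}
top {'camera_matrix': array([[492.31017429,   0.        , 321.72330022],
       [  0.        , 492.31017429, 196.29037255],
       [  0.        ,   0.        ,   1.        ]]), 'k1': -0.09734352321864573, 'R': array([[-0.01191288, -0.9999072 , -0.00660857],
       [-0.99936784,  0.01212733, -0.03341917],
       [ 0.03349621,  0.00620627, -0.99941957]]), 't': array([0.0576103 , 0.4726
[... 289 characters left out ...]
0.27167381, -0.51911543, -0.81037801],
       [-0.38504633,  0.71308467, -0.58587505]]), 't': array([-0.46812645, -0.08694901,  1.5128884 ])}
wrist {'camera_matrix': array([[343.42080654,   0.        , 322.83298001],
       [  0.        , 343.42080654, 198.54211671],
       [  0.        ,   0.        ,   1.        ]]), 'k1': 0.0030173000124568356, 'mount': array([[-1.01552080e-03, -9.45349719e-01, -3.26056555e-01,
         8.52279045e-02],
       [ 9.99999484e-01, -9.73059502e-04, -2.93319500e-04,
        -2.01898190e-04],
       [-3.99829222e-05, -3.26056684e-01,  9.45350219e-01,
        -1.65748828e-01],
       [ 0.00000000e+00,  0.00000000e+00,  0.00000000e+00,
         1.00000000e+00]])}
```

View pics/top0.png

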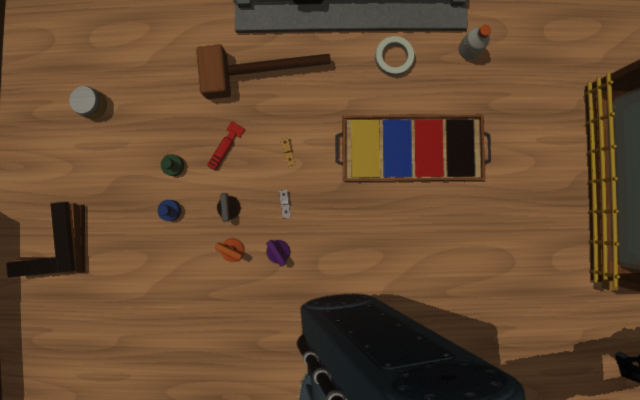

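View pics/scene0.png

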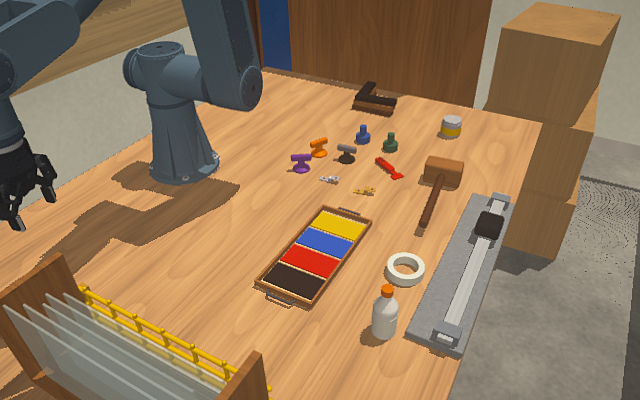

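The top view shows these candidates:
- **Weights:** blue at (169,210), green at (172,165).
- **Clips:** brass at (288,152), steel at (285,204).
- **Tool:** red at (226,146).
- **Lifters:** black/grey at (228,207), orange at (230,249), purple at (279,252).
- **Mats:** yellow (364,149), blue (397,149), red (429,149), black (461,149).

I'll enlarge the area around the objects and the tray.

```bash
python3 - <<'E'
import cv2
im=cv2.imread('pics/top0.png')
cv2.imwrite('pics/c1.png',cv2.resize(im[115:235,150:310],None,fx=5,fy=5,interpolation=cv2.INTER_CUBIC))
cv2.imwrite('pics/c2.png',cv2.resize(im[105:195,330:498],None,fx=4.7,fy=4.7,interpolation=cv2.INTER_CUBIC))
E
```

```text
(no output)
```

View pics/c1.png

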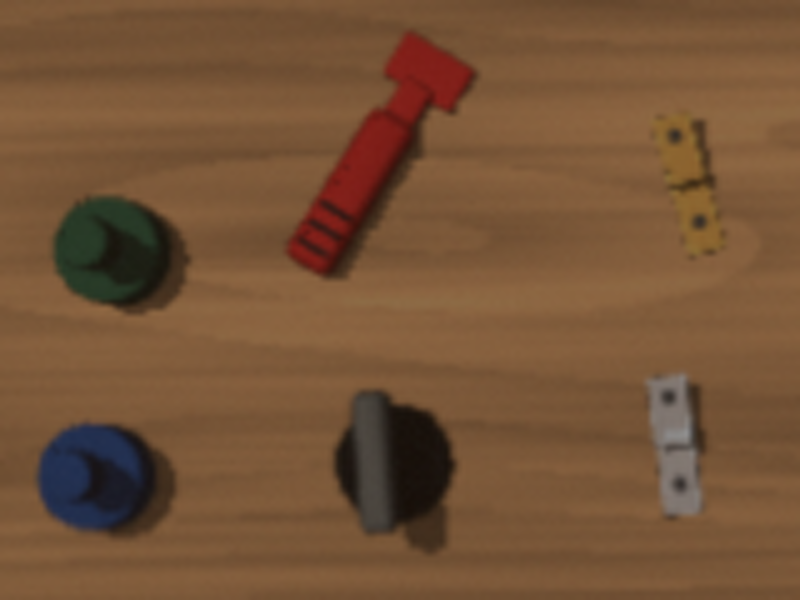

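View pics/c2.png

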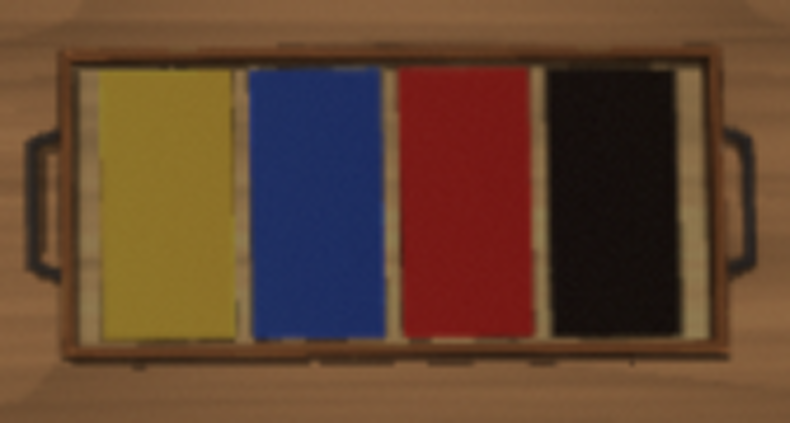

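In the crops, the blue weight's disc is centred at (96,476) with its knob at (73,473). The tool runs from (309,260) to its blade end at (443,52), the brass clip from (672,114) to (708,252), and the lifter bar from (371,393) to (378,531). The mats read yellow, blue, red, black from left to right.

```bash
python3 - <<'E'
from h import *
def c1(x,y,z):return at('top',150+(x+.5)/5-.5,115+(y+.5)/5-.5,z)
def c2(x,y,z):return at('top',330+(x+.5)/4.7-.5,105+(y+.5)/4.7-.5,z)
np.set_printoptions(precision=4,suppress=True)
print('blue disc',c1(96,476,.026),'knob',c1(73,473,.06), 'green',c1(112,250,.026))
a,b=c1(309,260,.008),c1(443,52,.005);d=b-a
print('tool',a,b,(a+b)/2,np.linalg.norm(d),np.degrees(np.arctan2(d[1],d[0])))
a,b=c1(672,114,.009),c1(708,252,.009);d=b-a
print('clip',a,b,'step',c1(690,185,.009),np.linalg.norm(d),np.degrees(np.arctan2(d[1],d[0])))
a,b=c1(371,393,.052),c1(378,531,.052);d=b-a
print('lifter',(a+b)/2,np.linalg.norm(d),np.degrees(np.arctan2(d[1],d[0])),'cup',c1(396,463,.01))
for n,q in dict(y=[(100,68),(230,68),(236,340),(104,340)],b=[(249,69),(380,68),(385,339),(253,339)],r=[(400,68),(529,68),(534,338),(402,338)],k=[(549,69),(674,69),(681,336),(552,337)]).items():
    P=np.array([c2(x,y,.01) for x,y in q]);u=(P[0]+P[1]-P[2]-P[3])/2;v=(P[1]+P[2]-P[0]-P[3])/2
    print(n,P.mean(0),np.linalg.norm(u),np.linalg.norm(v),np.degrees(np.arctan2(u[1],u[0])))
p,q=pose();print(Rn.from_quat(np.roll(q,-1)).as_matrix())
E
```

```text
blue disc [0.4459 0.4038] knob [0.4471 0.4033] green [0.5501 0.3962]
tool [0.5457 0.3083] [0.6429 0.2456] [0.5943 0.2769] 0.11564818580655122 -32.8339741422878
clip [0.6113 0.1379] [0.5467 0.1218] step [0.578  0.1298] 0.06660654148053177 -165.93225189832688
lifter [0.4506 0.2689] 0.06168418236889185 -177.42185200793665 cup [0.4506 0.2674]
y [ 0.5842 -0.0503] 0.13493124386239377 0.06467020899842568 0.09922612149613279
b [ 0.5836 -0.1241] 0.13433032515634385 0.065167564277747 -0.19443857450589055
r [ 0.5833 -0.1984] 0.1343481100630063 0.06508160755905065 -0.600367864173206
k [ 0.5828 -0.2725] 0.1334779503286334 0.06391019572812427 -0.465403511320042
[[ 0.9566  0.2916 -0.0002]
 [ 0.2916 -0.9566  0.0016]
 [ 0.0003 -0.0016 -1.    ]]
```

{"method": "arm_command", "body": {
  "dp": [
    [0.25,-0.03,0],
    [0.5,-0.06,0],
    [0.75,-0.09,0],
    [0.98,-0.12,0],
    [0.98,-0.12,0]
  ],
  "turn": [
    [0,0,0.14],
    [0,0,0.28],
    [0,0,0.42],
    [0,0,0.565],
    [0,0,0.565]
  ],
  "jaw": [0.6,0.6,0.6,0.6,0.6]
}}

```text
time_s: 0.72
eef_pos: [0.3965, -0.4472, 0.2067]
eef_rot: [-0.001, 1.0, 0.003, 0.0]
wrist_force: [-0.9, 0.3, 0.4]
opening: 0.6
grasp_force: 0.0
```

{"method": "arm_command", "body": {
  "dp": [
    [0.1,-0.25,0],
    [0.15,-0.5,0],
    [0.2,-0.75,0],
    [0.2,-1,0],
    [0.2,-1,0]
  ],
  "turn": [
    [0,0,0],
    [0,0,0],
    [0,0,0],
    [0,0,0],
    [0,0,0]
  ],
  "jaw": [0.6,0.6,0.6,0.6,0.6]
}}

```text
time_s: 1.35
eef_pos: [0.4424, -0.1971, 0.2068]
eef_rot: [-0.0, 1.0, 0.002, -0.0]
wrist_force: [-0.0, -0.5, -0.7]
opening: 0.599
grasp_force: 0.0
```

{"method": "arm_command", "body": {
  "dp": [
    [0,-0.25,0],
    [0,-0.5,0],
    [0,-0.75,0],
    [0,-1,0],
    [0,-1,0]
  ],
  "turn": [
    [0,0,0],
    [0,0,0],
    [0,0,0],
    [0,0,0],
    [0,0,0]
  ],
  "jaw": [0.6,0.6,0.6,0.6,0.6]
}}

```text
time_s: 1.98
eef_pos: [0.4429, 0.0525, 0.2071]
eef_rot: [-0.0, 1.0, 0.003, -0.0]
wrist_force: [-0.5, -0.7, -0.3]
opening: 0.6
grasp_force: 0.0
```

{"method": "arm_command", "body": {
  "dp": [
    [0,-0.25,0],
    [0,-0.5,0],
    [0,-0.75,0],
    [0,-1,0],
    [0,-1,0]
  ],
  "turn": [
    [0,0,0],
    [0,0,0],
    [0,0,0],
    [0,0,0],
    [0,0,0]
  ],
  "jaw": [0.6,0.6,0.6,0.6,0.6]
}}

```text
time_s: 2.6
eef_pos: [0.4441, 0.3015, 0.2067]
eef_rot: [0.0, 1.0, 0.002, -0.0]
wrist_force: [-0.1, -0.4, 0.5]
opening: 0.599
grasp_force: 0.0
```

```bash
python3 - <<'E'
from h import *
print(pose(),get_obs()['q'],get_obs()['time_s']);snap('wrist','w1')
E
```

```text
(array([0.44408642, 0.30146014, 0.20667705]), array([ 7.82343246e-05,  9.99998669e-01,  1.62750955e-03, -8.40168140e-05])) [ 3.75158963e-01  9.60161982e-02  1.70345472e+00 -8.66134126e-05
  1.34233528e+00  1.94271989e+00] 2.6
```

View pics/w1.png

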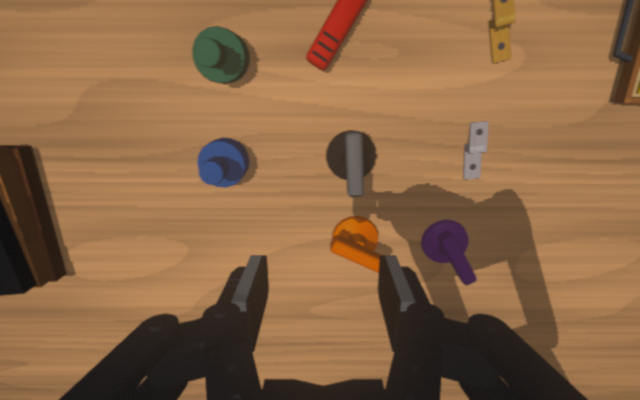

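The wrist view shows the blue weight with its disc at (223,161) and knob at (212,174). The lifter bar runs (354,133)–(356,196), and the orange and purple look-alikes sit below. The upper halves of the clips are the raised ones.

```bash
python3 - <<'E'
from h import *
P=(np.array([0.44408642, 0.30146014, 0.20667705]), np.array([0,1,.0016,0]))
w=lambda u,v,z:at('wrist',u,v,z,P).round(4)
print('disc',w(223,162,.026),'knob',w(212,173,.06),'bar',w(354,133,.052),w(356,196,.052),'cup',w(351,155,.01))
im=cv2.imread('pics/w1.png')
h=cv2.cvtColor(im,cv2.COLOR_BGR2HSV);m=cv2.inRange(h,(105,100,30),(125,255,255));m[:,:150]=0;m[:,300:]=0
n,l,s,c=cv2.connectedComponentsWithStats(m);print(s[s[:,4]>100],c[s[:,4]>100])
E
```

```text
disc [0.4493 0.4048] knob [0.4466 0.406 ] bar [0.4829 0.2733] [0.4214 0.2694] cup [0.4535 0.2719]
[[     0      0    640    400 254885]
 [   199    141     45     45   1114]] [[319.94732919 199.66374247]
 [217.22351885 162.05385996]]
```

{"method": "arm_command", "body": {
  "dp": [
    [0.01,-0.2,0.1],
    [0.012,-0.41,0.2],
    [0.012,-0.412,0.4],
    [0.012,-0.412,0.4],
    [0.012,-0.412,0.4]
  ],
  "turn": [
    [0,0,0],
    [0,0,0],
    [0,0,0],
    [0,0,0],
    [0,0,0]
  ],
  "jaw": [0.6,0.6,0.6,0.6,0.6]
}}

```text
time_s: 3.28
eef_pos: [0.4482, 0.4014, 0.1087]
eef_rot: [-0.0, 1.0, -0.001, 0.001]
wrist_force: [-0.2, 0.4, 0.0]
opening: 0.599
grasp_force: 0.0
```

```bash
python3 - <<'E'
from h import *
print(pose());snap('wrist','w2')
E
```

```text
(array([0.44819234, 0.40144823, 0.10866338]), array([-9.28771838e-05,  9.99998925e-01, -1.34043686e-03,  5.87446981e-04]))
```

View pics/w2.png

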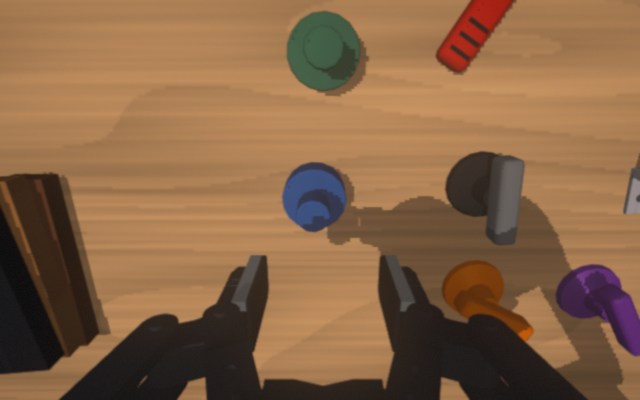

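The wrist view now puts the blue disc at (315,194) with the knob top at (313,214), between the fingers and slightly left of centre.

```bash
python3 - <<'E'
from h import *
P=pose();w=lambda u,v,z:at('wrist',u,v,z,P).round(4)
print(P[0],'disc',w(315,194,.026),'knob',w(313,214,.06),'bar',w(506,158,.052),w(502,237,.052),'cup',w(477,183,.008))
E
```

```text
[0.44865622 0.40215696 0.10962794] disc [0.4517 0.4088] knob [0.4486 0.4094] bar [0.4848 0.2817] [0.4275 0.2749] cup [0.4548 0.278 ]
```

{"method": "arm_command", "body": {
  "dp": [
    [0,-0.018,0.1],
    [0,-0.018,0.2],
    [0,-0.018,0.27],
    [0,-0.018,0.3],
    [0,-0.018,0.3]
  ],
  "turn": [
    [0,0,0],
    [0,0,0],
    [0,0,0],
    [0,0,0],
    [0,0,0]
  ],
  "jaw": [0.6,0.6,0.6,0.6,0.6]
}}

```text
time_s: 3.95
eef_pos: [0.4467, 0.4075, 0.0326]
eef_rot: [-0.0, 1.0, -0.0, 0.0]
wrist_force: [0.2, 0.5, -0.9]
opening: 0.598
grasp_force: 0.0
```

{"method": "arm_command", "body": {
  "dp": [
    [0,0,0],
    [0,0,0],
    [0,0,0],
    [0,0,0],
    [0,0,0]
  ],
  "turn": [
    [0,0,0],
    [0,0,0],
    [0,0,0],
    [0,0,0],
    [0,0,0]
  ],
  "jaw": [0.45,0.35,0.2,0.1,0.1]
}}

```text
time_s: 4.58
eef_pos: [0.4467, 0.4082, 0.0332]
eef_rot: [-0.001, 1.0, 0.0, 0.001]
wrist_force: [-2.4, 1.4, 5.6]
opening: 0.221
grasp_force: 58.6
```

{"method": "arm_command", "body": {
  "dp": [
    [0,0,-0.05],
    [0,0,-0.1],
    [0,0,-0.2],
    [0,0,-0.2],
    [0,0,-0.2]
  ],
  "turn": [
    [0,0,0],
    [0,0,0],
    [0,0,0],
    [0,0,0],
    [0,0,0]
  ],
  "jaw": [0.1,0.1,0.1,0.1,0.1]
}}

```text
time_s: 5.2
eef_pos: [0.4458, 0.4072, 0.0816]
eef_rot: [0.0, 1.0, -0.0, -0.0]
wrist_force: [-0.6, 0.5, -5.4]
opening: 0.218
grasp_force: 59.0
```

```bash
python3 - <<'E'
from h import *
print(pose());a=snap('wrist','w3');b=snap('scene','s3')
cv2.imwrite('pics/c3.png',np.hstack([a[100:400,160:480],cv2.resize(b[80:180,300:440],(420,300))]))
E
```

```text
(array([0.44582577, 0.40723405, 0.08158566]), array([ 2.48563761e-04,  9.99999898e-01, -4.82453556e-05, -3.73635112e-04]))
```

View pics/c3.png

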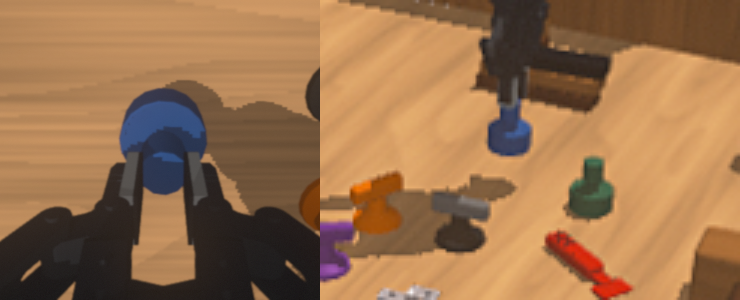

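```bash
python3 - <<'E'
import cv2,numpy as np
a=cv2.imread('pics/w3.png')[170:310,250:390];b=cv2.imread('pics/s3.png')[90:160,340:430]
cv2.imwrite('pics/c4.png',np.hstack([cv2.resize(a,(400,400),interpolation=2),cv2.resize(b,None,fx=4.4,fy=400/70,interpolation=2)]))
E
```

```text
(no output)
```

View pics/c4.png

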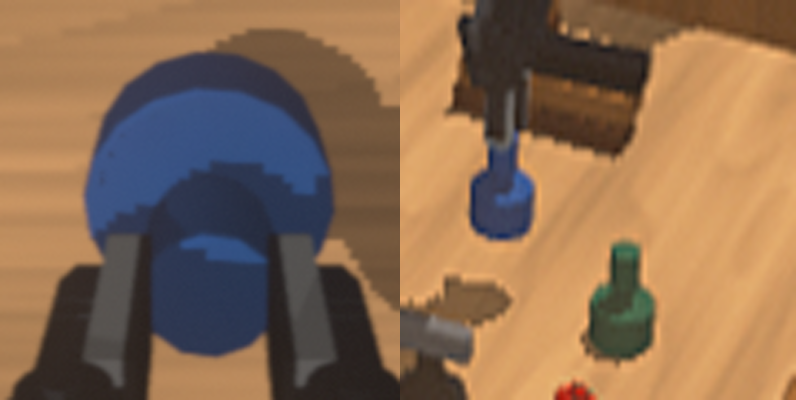

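The weight is held upright. Its geometry agrees with the underside being 33 mm below the TCP and centred. Next I'll carry it to the blue mat.

{"method": "arm_command", "body": {
  "dp": [
    [0,0.1,-0.15],
    [0.05,0.3,-0.2],
    [0.1,0.5,-0.2],
    [0.15,0.7,-0.2],
    [0.2,0.9,-0.2]
  ],
  "turn": [
    [0,0,0],
    [0,0,0],
    [0,0,0],
    [0,0,0],
    [0,0,0]
  ],
  "jaw": [0.1,0.1,0.1,0.1,0.1]
}}

```text
time_s: 5.92
eef_pos: [0.4958, 0.1809, 0.1314]
eef_rot: [0.0, 1.0, 0.0, -0.001]
wrist_force: [0.8, 0.1, -5.3]
opening: 0.22
grasp_force: 59.4
```

{"method": "arm_command", "body": {
  "dp": [
    [0.05,0.2,0],
    [0.1,0.4,0],
    [0.15,0.6,0],
    [0.2,0.8,0],
    [0.2,0.9,0]
  ],
  "turn": [
    [0,0,0],
    [0,0,0],
    [0,0,0],
    [0,0,0],
    [0,0,0]
  ],
  "jaw": [0.1,0.1,0.1,0.1,0.1]
}}

```text
time_s: 6.55
eef_pos: [0.5465, -0.0452, 0.1314]
eef_rot: [0.0, 1.0, -0.001, -0.0]
wrist_force: [0.5, 0.2, -5.1]
opening: 0.216
grasp_force: 59.4
```

{"method": "arm_command", "body": {
  "dp": [
    [0.05,0.15,0],
    [0.1,0.25,0],
    [0.15,0.325,0],
    [0.15,0.325,0],
    [0.15,0.325,0]
  ],
  "turn": [
    [0,0,0],
    [0,0,0],
    [0,0,0],
    [0,0,0],
    [0,0,0]
  ],
  "jaw": [0.1,0.1,0.1,0.1,0.1]
}}

```text
time_s: 7.18
eef_pos: [0.5828, -0.123, 0.1311]
eef_rot: [-0.001, 1.0, -0.0, -0.001]
wrist_force: [-0.5, -0.1, -3.7]
opening: 0.22
grasp_force: 59.5
```

```bash
python3 - <<'E'
from h import *
o=get_obs();print(pose(),o['grasp_force'],o['opening'],o['wrist_force']);snap('wrist','w5')
E
```

```text
(array([ 0.5827953 , -0.12298324,  0.13110436]), array([-5.91280283e-04,  9.99999248e-01, -2.45025800e-05, -1.07384933e-03])) 59.49994065100327 0.21968477715468393 [-0.45041787 -0.06531021 -3.74201173]
```

View pics/w5.png

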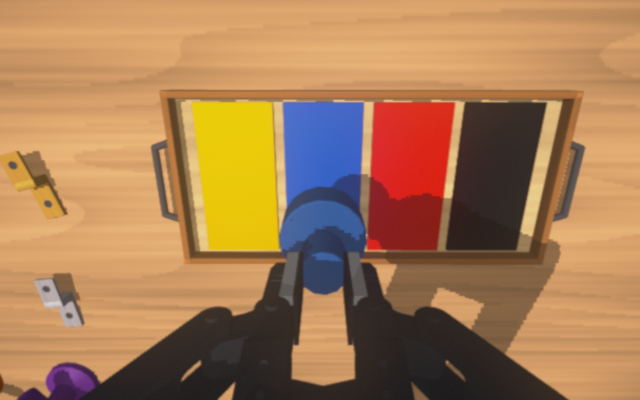

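The wrist view shows the tray with these mat corners:
- **Yellow:** (193,102), (271,102), (279,250), (207,250).
- **Red:** (374,102), (454,102), (440,250), (367,250).
- **Black:** (463,102), (546,102), (520,250), (446,250).
- **Blue, top edge:** (284..364,102).

```bash
python3 - <<'E'
from h import *
P=(np.array([0.5828,-.1230,.1311]),np.array([0,1,0,-.0008]))
for n,q in dict(y=[(193,102),(271,102),(279,250),(207,250)],r=[(374,102),(454,102),(440,250),(367,250)],k=[(463,102),(546,102),(520,250),(446,250)]).items():
    p=np.array([at('wrist',x,y,.01,P) for x,y in q]);u=(p[0]+p[1]-p[2]-p[3])/2;v=p[1]+p[2]-p[0]-p[3]
    print(n,p.mean(0),np.linalg.norm(u),np.linalg.norm(v)/2,np.degrees(np.arctan2(u[1],u[0])))
print(at('wrist',284,102,.01,P),at('wrist',364,102,.01,P),pose()[0])
E
```

```text
y [ 0.5846064  -0.04867063] 0.13298738628760876 0.06490769836786464 -0.6118188970662265
r [ 0.58445585 -0.19667215] 0.13299313374974472 0.06617767925263406 0.7144193903853845
k [ 0.58437064 -0.27004126] 0.13294254430596045 0.06773970038304701 1.253720885415456
[ 0.65106961 -0.09121889] [ 0.65100383 -0.15561497] [ 0.58286744 -0.12275361  0.13133144]
```

{"method": "arm_command", "body": {
  "dp": [
    [0.005,0,0.12],
    [0.005,0,0.24],
    [0.005,0,0.32],
    [0.005,0,0.335],
    [0.005,0,0.335]
  ],
  "turn": [
    [0,0,0],
    [0,0,0],
    [0,0,0],
    [0,0,0],
    [0,0,0]
  ],
  "jaw": [0.1,0.1,0.1,0.1,0.1]
}}

```text
time_s: 7.85
eef_pos: [0.5855, -0.1237, 0.049]
eef_rot: [0.0, 1.0, 0.0, 0.0]
wrist_force: [0.2, 0.1, -4.0]
opening: 0.222
grasp_force: 59.5
```

{"method": "arm_command", "body": {
  "dp": [
    [0,0,0.006],
    [0,0,0.012],
    [0,0,0.014],
    [0,0,0.014]
  ],
  "turn": [
    [0,0,0],
    [0,0,0],
    [0,0,0],
    [0,0,0]
  ],
  "jaw": [0.1,0.1,0.1,0.1]
}}

```text
time_s: 8.35
eef_pos: [0.585, -0.1237, 0.0451]
eef_rot: [0.0, 1.0, -0.0, 0.0]
wrist_force: [-0.7, -0.6, -4.1]
opening: 0.219
grasp_force: 59.5
```

Nearly down, with no contact yet. I'll lower it a little at a time.

{"method": "arm_command", "body": {
  "dp": [
    [0,0,0.004],
    [0,0,0.008],
    [0,0,0.008]
  ],
  "turn": [
    [0,0,0],
    [0,0,0],
    [0,0,0]
  ],
  "jaw": [0.1,0.1,0.1]
}}

```text
time_s: 8.72
eef_pos: [0.5855, -0.1237, 0.0434]
eef_rot: [0.0, 1.0, 0.0, 0.0]
wrist_force: [0.6, 1.3, -1.2]
opening: 0.218
grasp_force: 60.1
```

{"method": "arm_command", "body": {
  "dp": [
    [0,0,0.003],
    [0,0,0.003],
    [0,0,0.003],
    [0,0,0.003],
    [0,0,0.003]
  ],
  "turn": [
    [0,0,0],
    [0,0,0],
    [0,0,0],
    [0,0,0],
    [0,0,0]
  ],
  "jaw": [0.1,0.15,0.3,0.45,0.6]
}}

```text
time_s: 9.35
eef_pos: [0.5849, -0.1238, 0.0421]
eef_rot: [0.0, 1.0, -0.0, -0.0]
wrist_force: [0.7, 0.1, 0.7]
opening: 0.597
grasp_force: 0.0
```

{"method": "arm_command", "body": {
  "dp": [
    [0,0,0],
    [0,0,-0.2],
    [0,0,-0.4],
    [0,0,-0.6],
    [0,0,-0.6]
  ],
  "turn": [
    [0,0,0],
    [0,0,0],
    [0,0,0],
    [0,0,0],
    [0,0,0]
  ],
  "jaw": [0.6,0.6,0.6,0.6,0.6]
}}

```text
time_s: 9.98
eef_pos: [0.588, -0.125, 0.1978]
eef_rot: [0.002, 1.0, 0.0, 0.005]
wrist_force: [0.1, -0.0, -0.6]
opening: 0.6
grasp_force: 0.0
```

{"method": "arm_command", "body": {
  "dp": [
    [0,-0.2,0],
    [-0.05,-0.4,0.1],
    [-0.1,-0.7,0.2],
    [-0.14,-1,0.2],
    [-0.14,-1,0.2]
  ],
  "turn": [
    [0,0,0],
    [0,0,0],
    [0,0,0],
    [0,0,0],
    [0,0,0]
  ],
  "jaw": [0.6,0.6,0.6,0.6,0.6]
}}

```text
time_s: 10.6
eef_pos: [0.5479, 0.1292, 0.1403]
eef_rot: [-0.0, 1.0, 0.001, -0.002]
wrist_force: [-0.1, -0.5, 0.5]
opening: 0.602
grasp_force: 0.0
```

{"method": "arm_command", "body": {
  "dp": [
    [0,0,0],
    [0,0,0]
  ],
  "turn": [
    [0,0,0],
    [0,0,0]
  ],
  "jaw": [0.6,0.6]
}}

```text
time_s: 10.85
eef_pos: [0.5498, 0.1258, 0.1415]
eef_rot: [0.0, 1.0, 0.0, -0.0]
wrist_force: [0.5, -0.5, 1.0]
opening: 0.599
grasp_force: 0.0
```

```bash
python3 - <<'E'
from h import *
print(pose());a=snap('wrist','w6');b=snap('top','t6')
cv2.imwrite('pics/c6.png',np.hstack([cv2.resize(a[90:250,200:400],None,fx=2.2,fy=2.2,interpolation=2),cv2.resize(b[110:190,370:445],(330,352),interpolation=2)]))
E
```

```text
(array([0.54977374, 0.12576732, 0.14152507]), array([ 2.38598513e-04,  9.99999858e-01,  5.24739137e-05, -4.72581072e-04]))
```

View pics/c6.png

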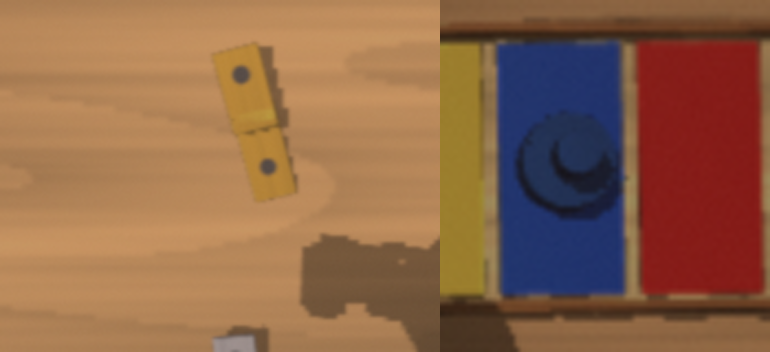

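The clip's upper half is raised, running from (235,48) to its step edge at (256,130) in the crop, and the low end is at (276,196). The blue weight stands upright on the blue mat and looks about centred.

```bash
python3 - <<'E'
from h import *
P=(np.array([0.54977, 0.1258, 0.1415]),np.array([0,1,0,-.0003]))
w=lambda x,y,z:at('wrist',200+(x+.5)/2.2-.5,90+(y+.5)/2.2-.5,z,P)
a,b,c=w(235,48.5,.016),w(256,130,.016),w(276,196,.004)
for d,L in((a-b,32),(a-c,64)):print(np.linalg.norm(d),np.degrees(np.arctan2(d[1],d[0])))
e=(a-c)/np.linalg.norm(a-c);print('origin',a-.028*e,b+.004*e,c+.036*e,pose()[0])
t=lambda x,y,z:at('top',370+(x+.5)/4.4-.5,110+(y+.5)/4.4-.5,z)
print('disc',t(568,163,.036),t(516,163,.036),'knob',t(582,150,.07))
E
```

```text
0.0317301326608299 13.942010398129032
0.06273402583628684 14.328997650368136
origin [0.58297944 0.13283985] [0.58318858 0.13311446] [0.58420604 0.13315316] [0.55018299 0.12514171 0.14192026]
disc [ 0.58112772 -0.35455101] [ 0.5812841  -0.32691267] knob [ 0.58321385 -0.34975479]
```

{"method": "arm_command", "body": {
  "dp": [
    [0.07,-0.02,0.1],
    [0.13,-0.03,0.2],
    [0.133,-0.03,0.37],
    [0.133,-0.03,0.37],
    [0.133,-0.03,0.37]
  ],
  "turn": [
    [0,0,-0.2],
    [0,0,-0.4],
    [0,0,-0.473],
    [0,0,-0.473],
    [0,0,-0.473]
  ],
  "jaw": [0.6,0.6,0.6,0.6,0.6]
}}

```text
time_s: 11.58
eef_pos: [0.5841, 0.1331, 0.0509]
eef_rot: [0.0, 0.992, 0.123, 0.001]
wrist_force: [1.2, -0.3, -0.4]
opening: 0.599
grasp_force: 0.0
```

```bash
python3 - <<'E'
from h import *
p,q=pose();print(p,np.degrees(2*np.arctan2(q[2],q[1])))
t=lambda x,y,z:at('top',370+(x-440+.5)/4.4-.5,110+(y+.5)/4.4-.5,z)
print('disc',t(568,163,.036),t(516,163,.036),'knob',t(582,150,.07))
E
```

```text
[0.58408109 0.13311406 0.05088954] 14.08167261618593
disc [ 0.58287042 -0.12409732] [ 0.58313714 -0.09722863] knob [ 0.58481093 -0.12607296]
```

{"method": "arm_command", "body": {
  "dp": [
    [0,0,0.08],
    [0,0,0.15],
    [0,0,0.18],
    [0,0,0.187],
    [0,0,0.187]
  ],
  "turn": [
    [0,0,0],
    [0,0,0],
    [0,0,0],
    [0,0,0],
    [0,0,0]
  ],
  "jaw": [0.6,0.6,0.6,0.6,0.6]
}}

```text
time_s: 12.2
eef_pos: [0.5834, 0.1339, 0.003]
eef_rot: [0.0, 0.992, 0.124, 0.0]
wrist_force: [-0.8, 0.9, 0.1]
opening: 0.602
grasp_force: 0.0
```

{"method": "arm_command", "body": {
  "dp": [
    [0,0,0],
    [0,0,0],
    [0,0,0],
    [0,0,0],
    [0,0,0]
  ],
  "turn": [
    [0,0,0],
    [0,0,0],
    [0,0,0],
    [0,0,0],
    [0,0,0]
  ],
  "jaw": [0.45,0.35,0.2,0.05,0.05]
}}

```text
time_s: 12.82
eef_pos: [0.5833, 0.1338, 0.003]
eef_rot: [0.0, 0.992, 0.124, 0.0]
wrist_force: [-0.4, 0.2, -0.3]
opening: 0.055
grasp_force: 0.0
```

```bash
python3 - <<'E'
from h import *
o=get_obs();print(o['opening'],o['grasp_force'],pose());a=snap('wrist','w7')
cv2.imwrite('pics/c7.png',cv2.resize(a[150:350,210:430],None,fx=3,fy=3,interpolation=2))
E
```

```text
0.0551782527733419 0.0 (array([0.58325371, 0.13381231, 0.00296114]), array([1.34007493e-05, 9.92344193e-01, 1.23503047e-01, 1.01757848e-07]))
```

View pics/c7.png

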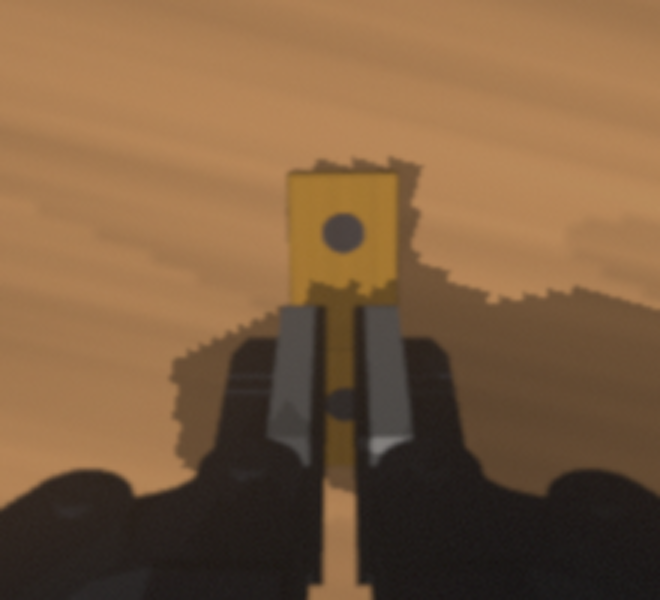

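The pads closed to 5% with no force. The picture shows both fingers above the clip, which is still untouched. The tip pixels put the fingertips well above the nominal TCP, so I'll reopen and go lower carefully, watching the force.

{"method": "arm_command", "body": {
  "dp": [
    [0,0,0],
    [0,0,0],
    [0,0,0.01],
    [0,0,0.02],
    [0,0,0.02]
  ],
  "turn": [
    [0,0,0],
    [0,0,0],
    [0,0,0],
    [0,0,0],
    [0,0,0]
  ],
  "jaw": [0.4,0.4,0.4,0.4,0.4]
}}

```text
time_s: 13.5
eef_pos: [0.5829, 0.1338, -0.0025]
eef_rot: [-0.0, 0.992, 0.123, -0.0]
wrist_force: [-0.2, 0.1, -0.4]
opening: 0.397
grasp_force: 0.0
```

{"method": "arm_command", "body": {
  "dp": [
    [0,0,0.01],
    [0,0,0.02],
    [0,0,0.03],
    [0,0,0.03]
  ],
  "turn": [
    [0,0,0],
    [0,0,0],
    [0,0,0],
    [0,0,0]
  ],
  "jaw": [0.4,0.4,0.4,0.4]
}}

```text
time_s: 14.0
eef_pos: [0.583, 0.1338, -0.0099]
eef_rot: [-0.0, 0.992, 0.123, -0.0]
wrist_force: [-0.2, -0.5, 0.1]
opening: 0.4
grasp_force: 0.0
```

```bash
python3 - <<'E'
from h import *
print(get_obs()['wrist_force'],pose()[0]);a=snap('wrist','w8');cv2.imwrite('pics/c8.png',cv2.resize(a[150:350,190:450],None,fx=3,fy=3,interpolation=2))
E
```

```text
[-0.21591687 -0.50320377  0.11898597] [ 0.58299283  0.1338167  -0.00989756]
```

View pics/c8.png

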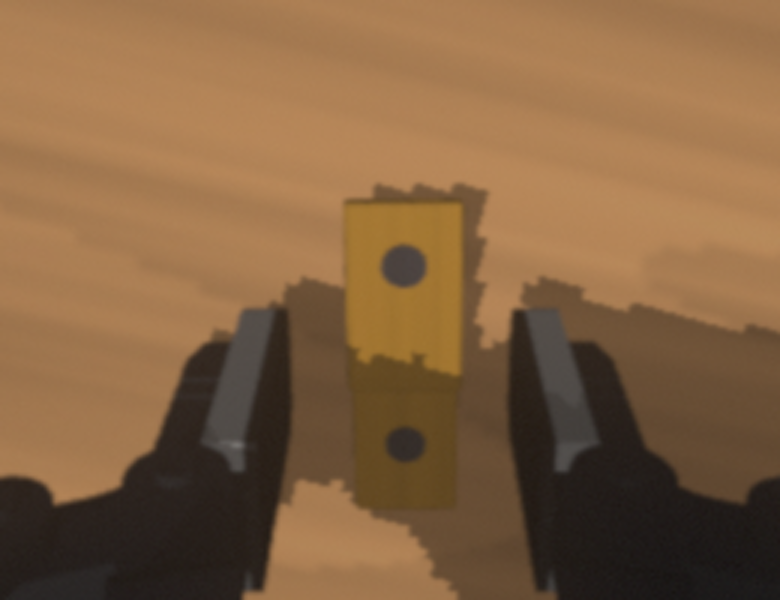

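The clip's far end at row 218 confirms the camera height. The tips at row 253 work out to z ≈ 0.016, so they sit 26 mm above the stated TCP. That leaves about 10 mm to go down.

{"method": "arm_command", "body": {
  "dp": [
    [0,0,0.01],
    [0,0,0.02],
    [0,0,0.03],
    [0,0,0.03]
  ],
  "turn": [
    [0,0,0],
    [0,0,0],
    [0,0,0],
    [0,0,0]
  ],
  "jaw": [0.35,0.35,0.35,0.35]
}}

```text
time_s: 14.55
eef_pos: [0.583, 0.1338, -0.0174]
eef_rot: [-0.0, 0.992, 0.123, -0.0]
wrist_force: [-0.4, -0.1, 0.2]
opening: 0.349
grasp_force: 0.0
```

{"method": "arm_command", "body": {
  "dp": [
    [0,0,0.004],
    [0,0,0.008],
    [0,0,0.008]
  ],
  "turn": [
    [0,0,0],
    [0,0,0],
    [0,0,0]
  ],
  "jaw": [0.3,0.25,0.25]
}}

```text
time_s: 14.92
eef_pos: [0.5832, 0.1338, -0.0191]
eef_rot: [-0.0, 0.992, 0.124, -0.0]
wrist_force: [-0.3, -0.4, -0.6]
opening: 0.251
grasp_force: 0.0
```

{"method": "arm_command", "body": {
  "dp": [
    [0,0,0],
    [0,0,0],
    [0,0,0],
    [0,0,0],
    [0,0,0]
  ],
  "turn": [
    [0,0,0],
    [0,0,0],
    [0,0,0],
    [0,0,0],
    [0,0,0]
  ],
  "jaw": [0.18,0.12,0.08,0.05,0.05]
}}

```text
time_s: 15.55
eef_pos: [0.5835, 0.1339, -0.0188]
eef_rot: [0.0, 0.992, 0.124, 0.0]
wrist_force: [-0.1, 0.2, 3.7]
opening: 0.185
grasp_force: 58.6
```

The clip is gripped. I'll lift it and square it up.

{"method": "arm_command", "body": {
  "dp": [
    [0,0,-0.05],
    [0,0,-0.15],
    [0,0,-0.3],
    [0,0,-0.35],
    [0,0,-0.35]
  ],
  "turn": [
    [0,0,0],
    [0,0,0.15],
    [0,0,0.3],
    [0,0,0.47],
    [0,0,0.47]
  ],
  "jaw": [0.05,0.05,0.05,0.05,0.05]
}}

```text
time_s: 16.18
eef_pos: [0.5844, 0.1339, 0.0703]
eef_rot: [-0.0, 1.0, 0.001, 0.002]
wrist_force: [0.1, 0.4, -1.0]
opening: 0.185
grasp_force: 58.6
```

{"method": "arm_command", "body": {
  "dp": [
    [0,0.2,0],
    [0,0.4,0],
    [0,0.6,0],
    [0.01,0.73,0],
    [0.01,0.73,0]
  ],
  "turn": [
    [0,0,0],
    [0,0,0],
    [0,0,0],
    [0,0,0],
    [0,0,0]
  ],
  "jaw": [0.05,0.05,0.05,0.05,0.05]
}}

```text
time_s: 16.8
eef_pos: [0.5855, -0.051, 0.0675]
eef_rot: [-0.0, 1.0, -0.0, -0.001]
wrist_force: [0.2, -0.1, -0.3]
opening: 0.184
grasp_force: 58.7
```

```bash
python3 - <<'E'
from h import *
o=get_obs();p,q=pose();print(p,np.degrees(2*np.arctan2(q[2],q[1])),o['opening'],o['grasp_force']);a=snap('wrist','w9')
h=cv2.cvtColor(a,cv2.COLOR_BGR2HSV)
print(h[140,250],h[130,330]); cv2.imwrite('pics/c9.png',cv2.resize(a[60:320,120:520],None,fx=2,fy=2))
E
```

```text
[ 0.5854885  -0.05098514  0.06751644] -0.017006307516111773 0.18396613677545087 58.6599625647068
[ 17 115 126] [ 24 243 218]
```

View pics/c9.png

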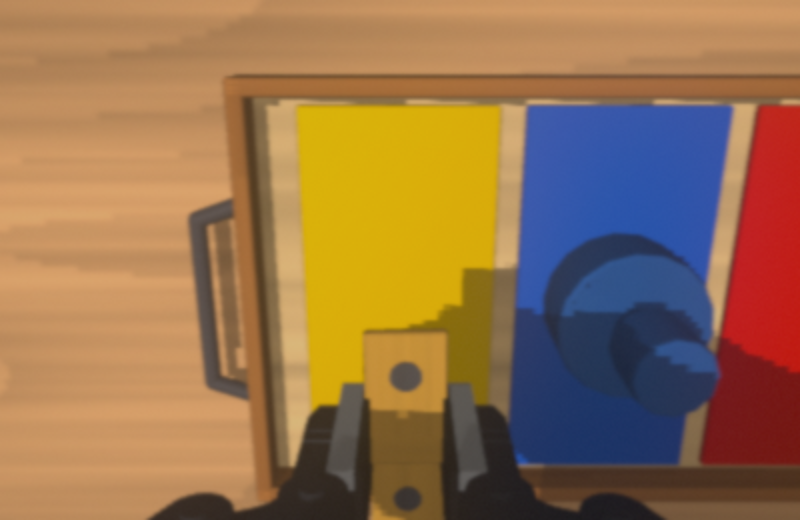

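The clip is level and square over the yellow mat, whose edges are at columns 296–500 in the crop. I'll lower it now.

{"method": "arm_command", "body": {
  "dp": [
    [0.002,-0.007,0.1],
    [0.002,-0.007,0.2],
    [0.002,-0.007,0.27],
    [0.002,-0.007,0.29],
    [0.002,-0.007,0.29]
  ],
  "turn": [
    [0,0,0],
    [0,0,0],
    [0,0,0],
    [0,0,0],
    [0,0,0]
  ],
  "jaw": [0.05,0.05,0.05,0.05,0.05]
}}

```text
time_s: 17.48
eef_pos: [0.5866, -0.0466, -0.0041]
eef_rot: [-0.0, 1.0, 0.001, -0.0]
wrist_force: [0.4, 0.0, 0.3]
opening: 0.185
grasp_force: 58.7
```

{"method": "arm_command", "body": {
  "dp": [
    [0,0,0.005],
    [0,0,0.01],
    [0,0,0.01]
  ],
  "turn": [
    [0,0,0],
    [0,0,0],
    [0,0,0]
  ],
  "jaw": [0.05,0.05,0.05]
}}

```text
time_s: 17.85
eef_pos: [0.5867, -0.047, -0.0062]
eef_rot: [0.0, 1.0, 0.001, 0.0]
wrist_force: [0.2, -0.4, -0.5]
opening: 0.181
grasp_force: 58.7
```

{"method": "arm_command", "body": {
  "dp": [
    [0,0.007,0],
    [0,0.007,0.005],
    [0,0.007,0.01],
    [0,0.007,0.01]
  ],
  "turn": [
    [0,0,0],
    [0,0,0],
    [0,0,0],
    [0,0,0]
  ],
  "jaw": [0.05,0.05,0.05,0.05]
}}

```text
time_s: 18.35
eef_pos: [0.5866, -0.0488, -0.0089]
eef_rot: [0.0, 1.0, 0.001, 0.0]
wrist_force: [-1.1, 0.1, 2.9]
opening: 0.186
grasp_force: 59.0
```

Contact at +2.9 N. I'll release and rise.

{"method": "arm_command", "body": {
  "dp": [
    [0,0,0],
    [0,0,0],
    [0,0,0],
    [0,0,0],
    [0,0,0]
  ],
  "turn": [
    [0,0,0],
    [0,0,0],
    [0,0,0],
    [0,0,0],
    [0,0,0]
  ],
  "jaw": [0.2,0.25,0.3,0.35,0.4]
}}

```text
time_s: 18.98
eef_pos: [0.5865, -0.0486, -0.0091]
eef_rot: [-0.0, 1.0, 0.001, -0.0]
wrist_force: [-0.3, -0.8, 1.0]
opening: 0.4
grasp_force: 0.0
```

{"method": "arm_command", "body": {
  "dp": [
    [0,0,-0.1],
    [0,0,-0.3],
    [0,0,-0.5],
    [0,0,-0.6],
    [0,0,-0.6]
  ],
  "turn": [
    [0,0,0],
    [0,0,0],
    [0,0,0],
    [0,0,0],
    [0,0,0]
  ],
  "jaw": [0.4,0.4,0.4,0.4,0.4]
}}

```text
time_s: 19.6
eef_pos: [0.5884, -0.0491, 0.1437]
eef_rot: [0.001, 1.0, 0.001, 0.003]
wrist_force: [0.7, -0.2, -0.0]
opening: 0.401
grasp_force: 0.0
```

```bash
cat >> h.py <<'E'
def blob(im,lo,hi,box=None):
    h=cv2.cvtColor(im,cv2.COLOR_BGR2HSV);m=cv2.inRange(h,lo,hi)
    if len(lo) and lo[0]==0: m|=cv2.inRange(h,(172,lo[1],lo[2]),(180,255,255))
    if box: k=np.zeros_like(m);k[box[1]:box[3],box[0]:box[2]]=1;m=m*k
    n,l,s,c=cv2.connectedComponentsWithStats(m);i=1+np.argmax(s[1:,4]);return (l==i)
E
python3 - <<'E'
from h import *
p,q=pose();print(p)
a=snap('wrist','w10')
print('yellow mat px / clip px rows:'); h=cv2.cvtColor(a,cv2.COLOR_BGR2HSV)
for v in range(90,330,15): print(v,[tuple(h[v,u]) for u in range(285,365,10)])
E
```

```text
[ 0.58836264 -0.04913892  0.14368173]
yellow mat px / clip px rows:
90 [(np.uint8(15), np.uint8(130), np.uint8(173)), (np.uint8(15), np.uint8(130), np.uint8(174)), (np.uint8(15), np.uint8(130), np.uint8(176)), (np.uint8(15), np.uint8(130), np.uint8(178)), (np.uint8(15), np.uint8(130), np.uint8(180)), (np.uint8(15), np.uint8(130), np.uint8(182)), (np.uint8(15), np.uint8(128), np.uint8(183)), (np.uint8(15), np.uint8(130), np.uint8(184))]
105 [(np.uint8(15), np.uint8(157), np.uint8(143)), (np.uint8(15), np.uint8(159), np.uint8(143)), (np.uint8(15), np.uint8(159), np.uint8(144)), (np.uint8(14), np.uint8(161), np.uint8(146)), (np.uint8(15), np.uint8(159), np.uint8(146)), (np.uint8(14), np.uint8(159), np.uint8(146)), (np.uint8(14), np.uint8(157), np.uint8(146)), (np.uint8(14), np.uint8(157), np.uint8(145))]
120 [(np.uint8(23), np.uint8(207), np.uint8(203)), (np.uint8(24), np.uint8(243), np.uint8(210)), (np.uint8(24), np.uint8(243), np.uint8(210)), (np.uint8(24), np.uint8(243), np.uint8(211)), (np.uint8(24), np.uint8(243), np.uint8(210)), (np.uint8(24), np.uint8(243), np.uint8(210)), (np.ui
[... 4223 characters left out ...]
97)), (np.uint8(15), np.uint8(130), np.uint8(179)), (np.uint8(15), np.uint8(130), np.uint8(180)), (np.uint8(15), np.uint8(130), np.uint8(181)), (np.uint8(15), np.uint8(130), np.uint8(181)), (np.uint8(15), np.uint8(129), np.uint8(180)), (np.uint8(15), np.uint8(130), np.uint8(177)), (np.uint8(14), np.uint8(128), np.uint8(170))]
315 [(np.uint8(15), np.uint8(130), np.uint8(187)), (np.uint8(15), np.uint8(130), np.uint8(189)), (np.uint8(15), np.uint8(130), np.uint8(190)), (np.uint8(15), np.uint8(130), np.uint8(189)), (np.uint8(15), np.uint8(130), np.uint8(189)), (np.uint8(15), np.uint8(130), np.uint8(189)), (np.uint8(15), np.uint8(131), np.uint8(189)), (np.uint8(15), np.uint8(130), np.uint8(189))]
```

{"method": "arm_command", "body": {
  "dp": [
    [0,-0.2,0],
    [-0.05,-0.4,0],
    [-0.1,-0.7,0],
    [-0.14,-0.95,0],
    [-0.14,-1,0]
  ],
  "turn": [
    [0,0,0],
    [0,0,0],
    [0,0,0],
    [0,0,0],
    [0,0,0]
  ],
  "jaw": [0.5,0.5,0.5,0.5,0.5]
}}

```text
time_s: 20.27
eef_pos: [0.5486, 0.2042, 0.1385]
eef_rot: [0.0, 1.0, 0.002, -0.002]
wrist_force: [-0.5, -0.6, 0.6]
opening: 0.505
grasp_force: 0.0
```

{"method": "arm_command", "body": {
  "dp": [
    [0,-0.15,0],
    [0,-0.25,0],
    [0,-0.25,0],
    [0,-0.25,0]
  ],
  "turn": [
    [0,0,0],
    [0,0,0],
    [0,0,0],
    [0,0,0]
  ],
  "jaw": [0.5,0.5,0.5,0.5]
}}

```text
time_s: 20.78
eef_pos: [0.5502, 0.263, 0.1393]
eef_rot: [0.001, 1.0, 0.001, -0.001]
wrist_force: [-0.1, -1.2, -0.1]
opening: 0.496
grasp_force: 0.0
```

```bash
python3 - <<'E'
from h import *
P=pose();print(P[0]);a=snap('wrist','w11')
m=blob(a,(0,120,40),(6,255,255))
v,u=np.nonzero(m);print(len(u),u.min(),u.max(),v.min(),v.max())
W=np.array([at('wrist',x,y,.014,P) for x,y in zip(u,v)])
c=W.mean(0);ev=np.linalg.svd(W-c,full_matrices=False)[2]
e=ev[0]*np.sign(ev[0][0]);n=np.array([-e[1],e[0]])
s=(W-c)@e;t=(W-c)@n
for k in np.arange(np.floor(s.min()*1e3),s.max()*1e3,8)/1e3:
    i=(s>k)&(s<=k+.003)
    if i.any():print(round(k,4),t[i].min().round(4),t[i].max().round(4))
print(c,np.degrees(np.arctan2(e[1],e[0])),s.min(),s.max())
# handle axis fit
i=(s>s.min()+.008)&(s<s.min()+.072);H=W[i];hc=H.mean(0);h=np.linalg.svd(H-hc,full_matrices=False)[2][0];h*=np.sign(h[0]);print('handle',hc,np.degrees(np.arctan2(h[1],h[0])))
# from butt end
b=((W-hc)@h).min();print('origin est',hc+h*(b+.060))
b2=((W-hc)@h).max();print('blade end est',hc+h*(b2-.06))
E
```

```text
[0.55020706 0.2630441  0.13934351]
3989 261 358 57 192Traceback (most recent call last):
  File "<stdin>", line 5, in <module>
  File "h.py", line 17, in at
    o,d=ray(n,u,v,pose); return (o+d*(z-o[2])/d[2])[:2]
        ~~~^^^^^^^^^^^^
  File "h.py", line 7, in ray
    c=get_calibration(n);K=np.array(c['camera_matrix'])
ValueError: time passes only in moves, steps and waits
```

```bash
sed -i 's/c=get_calibration(n);K/c=cal(n);K/; s/^def snap/import functools\ncal=functools.cache(get_calibration)\ndef snap/' h.py
cat > tool.py <<'E'
from h import *
P=pose();print(P[0]);a=cv2.imread('pics/w11.png')
m=blob(a,(0,120,40),(6,255,255))
v,u=np.nonzero(m)
W=np.array([at('wrist',x,y,.014,P) for x,y in zip(u,v)])
c=W.mean(0);e=np.linalg.svd(W-c,full_matrices=False)[2][0];e*=np.sign(e[0]);s=(W-c)@e
i=(s>s.min()+.008)&(s<s.min()+.072);H=W[i];hc=H.mean(0);h=np.linalg.svd(H-hc,full_matrices=False)[2][0];h*=np.sign(h[0]);print('handle',hc,np.degrees(np.arctan2(h[1],h[0])))
n=np.array([-h[1],h[0]]);s=(W-hc)@h;t=(W-hc)@n
for k in np.arange(s.min()*1e3,s.max()*1e3,8)/1e3:
    j=(s>=k)&(s<=k+.003);print(round(k,4),t[j].min().round(4),t[j].max().round(4))
print(s.min(),s.max(),'origin',hc+h*(s.min()+.060),hc+h*(s.max()-.06))
E
python3 tool.py
```

```text
[0.55054836 0.26277577 0.13973507]
handle [0.58021168 0.28871581] -32.377490094245935
-0.0415 -0.0105 0.0095
-0.0335 -0.0111 0.0111
-0.0255 -0.0114 0.011
-0.0175 -0.0113 0.0111
-0.0095 -0.0113 0.0111
-0.0015 -0.0113 0.011
0.0065 -0.0113 0.011
0.0145 -0.0113 0.0111
0.0225 -0.0109 0.0111
0.0305 -0.0111 0.0112
0.0385 -0.0072 0.0074
0.0465 -0.0072 0.0074
0.0545 -0.0175 0.018
0.0625 -0.0177 0.0182
0.0705 -0.0174 0.0182
-0.041475444150404855 0.07559304920529207 origin [0.59585638 0.278796  ] [0.59338061 0.28036581]
```

{"method": "arm_command", "body": {
  "dp": [
    [0.1,-0.04,0.1],
    [0.17,-0.065,0.2],
    [0.177,-0.065,0.3],
    [0.177,-0.065,0.3],
    [0.177,-0.065,0.3]
  ],
  "turn": [
    [0,0,0.3],
    [0,0,0.6],
    [0,0,0.9],
    [0,0,1],
    [0,0,1]
  ],
  "jaw": [0.5,0.5,0.5,0.5,0.5]
}}

```text
time_s: 21.45
eef_pos: [0.5952, 0.2788, 0.0652]
eef_rot: [0.0, 0.966, -0.259, -0.001]
wrist_force: [0.5, -0.4, 0.4]
opening: 0.501
grasp_force: 0.0
```

{"method": "arm_command", "body": {
  "dp": [
    [0,0,0.05],
    [0,0,0.1],
    [0,0,0.1],
    [0,0,0.1]
  ],
  "turn": [
    [0,0,0.08],
    [0,0,0.08],
    [0,0,0.08],
    [0,0,0.08]
  ],
  "jaw": [0.45,0.45,0.45,0.45]
}}

```text
time_s: 21.95
eef_pos: [0.5955, 0.28, 0.0412]
eef_rot: [-0.0, 0.961, -0.278, 0.0]
wrist_force: [0.4, 0.6, 0.4]
opening: 0.447
grasp_force: 0.0
```

```bash
python3 - <<'E'
from h import *
p,q=pose();print(p,np.degrees(2*np.arctan2(q[2],q[1])))
E
```

```text
[0.59553276 0.28002056 0.04124042] -32.27930748786556
```

{"method": "arm_command", "body": {
  "dp": [
    [0,0,0.08],
    [0,0,0.16],
    [0,0,0.21],
    [0,0,0.235],
    [0,0,0.235]
  ],
  "turn": [
    [0,0,0],
    [0,0,0],
    [0,0,0],
    [0,0,0],
    [0,0,0]
  ],
  "jaw": [0.45,0.45,0.45,0.4,0.4]
}}

```text
time_s: 22.58
eef_pos: [0.5949, 0.28, -0.0185]
eef_rot: [0.0, 0.961, -0.278, -0.0]
wrist_force: [0.5, -0.2, 0.5]
opening: 0.404
grasp_force: 0.0
```

{"method": "arm_command", "body": {
  "dp": [
    [0,0,0],
    [0,0,0],
    [0,0,0],
    [0,0,0],
    [0,0,0]
  ],
  "turn": [
    [0,0,0],
    [0,0,0],
    [0,0,0],
    [0,0,0],
    [0,0,0]
  ],
  "jaw": [0.3,0.2,0.1,0.05,0.05]
}}

```text
time_s: 23.2
eef_pos: [0.5961, 0.2803, -0.0168]
eef_rot: [-0.0, 0.961, -0.278, 0.001]
wrist_force: [0.1, 0.4, 5.0]
opening: 0.258
grasp_force: 60.6
```

{"method": "arm_command", "body": {
  "dp": [
    [0,0,-0.1],
    [0,0,-0.25],
    [0,0,-0.4],
    [0,0,-0.5],
    [0,0,-0.5]
  ],
  "turn": [
    [0,0,0],
    [0,0,-0.3],
    [0,0,-0.6],
    [0,0,-0.9],
    [0,0,-1]
  ],
  "jaw": [0.05,0.05,0.05,0.05,0.05]
}}

```text
time_s: 23.82
eef_pos: [0.5969, 0.2806, 0.1101]
eef_rot: [-0.001, 1.0, -0.019, 0.002]
wrist_force: [-0.2, -0.2, -1.6]
opening: 0.263
grasp_force: 59.9
```

{"method": "arm_command", "body": {
  "dp": [
    [0,0,0],
    [0,0,0],
    [0,0,0]
  ],
  "turn": [
    [0,0,-0.075],
    [0,0,-0.075],
    [0,0,-0.075]
  ],
  "jaw": [0.05,0.05,0.05]
}}

```text
time_s: 24.2
eef_pos: [0.595, 0.28, 0.1068]
eef_rot: [0.0, 1.0, -0.001, -0.0]
wrist_force: [1.0, 0.2, 0.0]
opening: 0.258
grasp_force: 59.9
```

{"method": "arm_command", "body": {
  "dp": [
    [0,0.2,0],
    [0,0.4,0],
    [-0.01,0.6,0],
    [-0.02,0.8,0],
    [-0.02,0.95,0]
  ],
  "turn": [
    [0,0,0],
    [0,0,0],
    [0,0,0],
    [0,0,0],
    [0,0,0]
  ],
  "jaw": [0.05,0.05,0.05,0.05,0.05]
}}

```text
time_s: 24.82
eef_pos: [0.5897, 0.0406, 0.1071]
eef_rot: [0.0, 1.0, -0.001, -0.0]
wrist_force: [0.2, -0.1, -0.6]
opening: 0.257
grasp_force: 59.9
```

{"method": "arm_command", "body": {
  "dp": [
    [0,0.2,0],
    [0,0.4,0],
    [-0.01,0.6,0],
    [-0.02,0.8,0],
    [-0.02,0.93,0]
  ],
  "turn": [
    [0,0,0],
    [0,0,0],
    [0,0,0],
    [0,0,0],
    [0,0,0]
  ],
  "jaw": [0.05,0.05,0.05,0.05,0.05]
}}

```text
time_s: 25.45
eef_pos: [0.5844, -0.1923, 0.1072]
eef_rot: [0.0, 1.0, -0.002, 0.0]
wrist_force: [0.3, 1.2, 0.1]
opening: 0.253
grasp_force: 59.9
```

{"method": "arm_command", "body": {
  "dp": [
    [0,0,0],
    [0,0,0]
  ],
  "turn": [
    [0,0,0],
    [0,0,0]
  ],
  "jaw": [0.05,0.05]
}}

```text
time_s: 25.7
eef_pos: [0.5845, -0.1893, 0.1068]
eef_rot: [-0.0, 1.0, -0.001, -0.0]
wrist_force: [-0.4, 0.2, -1.0]
opening: 0.257
grasp_force: 59.9
```

```bash
python3 - <<'E'
from h import *
P=pose();p,q=P;o=get_obs();print(p,np.degrees(2*np.arctan2(q[2],q[1])),o['opening'],o['grasp_force'])
a=snap('wrist','w12');h=cv2.cvtColor(a,cv2.COLOR_BGR2HSV).astype(int)
# mat/tool columns along rows
for v in (100,110,125,140,150,160,170,185,200):
    red=((h[v,:,0]<8)|(h[v,:,0]>172))&(h[v,:,1]>150);u=np.nonzero(red)[0];print(v,u.min() if len(u) else None,u.max() if len(u) else None,[ (int(x)) for x in np.nonzero(np.abs(np.diff(h[v,:,2]))>25)[0] if 200<x<450])
E
```

```text
[ 0.58451458 -0.18933619  0.10684553] -0.09551979108000401 0.25728090895019157 59.874334931373596
100 None None []
110 290 376 [276, 277, 278, 386, 387, 388]
125 290 375 [277, 279, 385, 386, 387]
140 290 374 [278, 279, 280, 384, 385, 386]
150 280 374 [278, 279, 384, 385]
160 280 374 [278, 279, 280, 364, 383, 384]
170 281 373 [217, 278, 280, 364, 383, 384]
185 281 372 [260, 279, 280, 281, 364, 379, 382, 383]
200 293 371 [265, 266, 282, 340, 355, 356, 381, 382]
```

```bash
python3 - <<'E'
from h import *
P=pose()
for v,l,r in((110,289.5,376.5),(140,289.7,374.5)):
    a,b=at('wrist',l,v,.01,P),at('wrist',r,v,.01,P);print(a,b,(a+b)/2,np.linalg.norm(a-b))
a=cv2.imread('pics/w12.png')[:,:,2].astype(int);print(a[95:115,330])
m=cv2.cvtColor(cv2.imread('pics/w12.png'),cv2.COLOR_BGR2HSV).astype(int)
for u in (325,332): print([ (v,*m[v,u]) for v in range(138,165,2)])
E
```

```text
[ 0.64869678 -0.16351249] [ 0.64858943 -0.22811463] [ 0.6486431  -0.19581356] 0.0646022295881305
[ 0.62644135 -0.16291964] [ 0.62633876 -0.22769022] [ 0.62639006 -0.19530493] 0.06477066359645052
[184 198 199 198 195 192 186 167 147 159 171 195 222 231 232 232 231 232
 232 232]
[(138, np.int64(2), np.int64(215), np.int64(231)), (140, np.int64(2), np.int64(216), np.int64(231)), (142, np.int64(2), np.int64(215), np.int64(231)), (144, np.int64(1), np.int64(214), np.int64(225)), (146, np.int64(1), np.int64(210), np.int64(182)), (148, np.int64(1), np.int64(216), np.int64(223)), (150, np.int64(2), np.int64(216), np.int64(231)), (152, np.int64(2), np.int64(218), np.int64(232)), (154, np.int64(1), np.int64(215), np.int64(232)), (156, np.int64(2), np.int64(217), np.int64(232)), (158, np.int64(2), np.int64(219), np.int64(231)), (160, np.int64(2), np.int64(219), np.int64(231)), (162, np.int64(2), np.int64(221), np.int64(230)), (164, np.int64(2), np.int64(224), np.int64(230))]
[(138, np.int64(2), np.int64(219), np.int64(231)), (140, np.int64(2), np.int64(220), np.int64(231)), (142, np.int64(2), np.int64(217), np.int64(231)), (144, np.int64(2), np.int64(219), np.int64(224)), (146, np.int64(2), np.int64(214), np.int64(191)), (148, np.int64(2), np.int64(220), np.int64(224)), (150, np.int64(2), np.int64(221), np.int64(230)), (152, np.int64(2), np.int64(222), np.int64(231)), (154, np.int64(2), np.int64(219), np.int64(231)), (156, np.int64(2), np.int64(223), np.int64(231)), (158, np.int64(2), np.int64(221), np.int64(231)), (160, np.int64(2), np.int64(222), np.int64(230)), (162, np.int64(2), np.int64(225), np.int64(230)), (164, np.int64(2), np.int64(223), np.int64(230))]
```

{"method": "arm_command", "body": {
  "dp": [
    [0,0.031,0.1],
    [0,0.031,0.25],
    [0,0.031,0.36],
    [0,0.031,0.42],
    [0,0.031,0.43]
  ],
  "turn": [
    [0,0,0],
    [0,0,0],
    [0,0,0],
    [0,0,0],
    [0,0,0]
  ],
  "jaw": [0.05,0.05,0.05,0.05,0.05]
}}

```text
time_s: 26.38
eef_pos: [0.5844, -0.1965, -0.0011]
eef_rot: [-0.0, 1.0, -0.0, -0.001]
wrist_force: [-0.7, -0.1, 0.3]
opening: 0.26
grasp_force: 59.9
```

{"method": "arm_command", "body": {
  "dp": [
    [0,0,0.005],
    [0,0,0.012],
    [0,0,0.012]
  ],
  "turn": [
    [0,0,0],
    [0,0,0],
    [0,0,0]
  ],
  "jaw": [0.05,0.05,0.05]
}}

```text
time_s: 26.75
eef_pos: [0.5852, -0.1979, -0.0026]
eef_rot: [0.0, 1.0, -0.001, 0.001]
wrist_force: [0.1, -0.2, -0.9]
opening: 0.26
grasp_force: 59.9
```

{"method": "arm_command", "body": {
  "dp": [
    [0,0,0.006],
    [0,0,0.012],
    [0,0,0.012]
  ],
  "turn": [
    [0,0,0],
    [0,0,0],
    [0,0,0]
  ],
  "jaw": [0.05,0.05,0.05]
}}

```text
time_s: 27.12
eef_pos: [0.5846, -0.1976, -0.0065]
eef_rot: [-0.0, 1.0, -0.001, -0.0]
wrist_force: [-0.1, -0.5, -0.0]
opening: 0.258
grasp_force: 59.9
```

{"method": "arm_command", "body": {
  "dp": [
    [0,0,0.004],
    [0,0,0.006],
    [0,0,0.006]
  ],
  "turn": [
    [0,0,0],
    [0,0,0],
    [0,0,0]
  ],
  "jaw": [0.05,0.05,0.05]
}}

```text
time_s: 27.5
eef_pos: [0.5848, -0.1977, -0.0068]
eef_rot: [0.0, 1.0, -0.0, -0.0]
wrist_force: [-4.0, 2.0, 7.6]
opening: 0.258
grasp_force: 60.8
```

{"method": "arm_command", "body": {
  "dp": [
    [0,0,0],
    [0,0,0],
    [0,0,0],
    [0,0,0],
    [0,0,0]
  ],
  "turn": [
    [0,0,0],
    [0,0,0],
    [0,0,0],
    [0,0,0],
    [0,0,0]
  ],
  "jaw": [0.26,0.32,0.38,0.44,0.44]
}}

```text
time_s: 28.12
eef_pos: [0.5847, -0.1976, -0.0079]
eef_rot: [-0.0, 1.0, -0.001, -0.0]
wrist_force: [0.6, 0.2, 0.2]
opening: 0.442
grasp_force: 0.0
```

{"method": "arm_command", "body": {
  "dp": [
    [0,0,-0.1],
    [0,0,-0.3],
    [0,0,-0.5],
    [0,0,-0.6],
    [0,0,-0.6]
  ],
  "turn": [
    [0,0,0],
    [0,0,0],
    [0,0,0],
    [0,0,0],
    [0,0,0]
  ],
  "jaw": [0.44,0.44,0.44,0.44,0.44]
}}

```text
time_s: 28.75
eef_pos: [0.5864, -0.1985, 0.1449]
eef_rot: [0.001, 1.0, -0.001, 0.002]
wrist_force: [0.1, 0.0, 0.3]
opening: 0.44
grasp_force: 0.0
```

{"method": "arm_command", "body": {
  "dp": [
    [-0.1,-0.2,0],
    [-0.2,-0.4,0],
    [-0.3,-0.6,0],
    [-0.35,-0.8,0],
    [-0.35,-0.92,0]
  ],
  "turn": [
    [0,0,0],
    [0,0,0],
    [0,0,0],
    [0,0,0],
    [0,0,0]
  ],
  "jaw": [0.44,0.44,0.44,0.44,0.44]
}}

```text
time_s: 29.38
eef_pos: [0.495, 0.0348, 0.1402]
eef_rot: [-0.0, 1.0, 0.0, -0.002]
wrist_force: [0.6, -0.4, 0.5]
opening: 0.44
grasp_force: 0.0
```

{"method": "arm_command", "body": {
  "dp": [
    [-0.1,-0.2,0],
    [-0.2,-0.4,0],
    [-0.3,-0.6,0],
    [-0.32,-0.8,0],
    [-0.32,-0.92,0]
  ],
  "turn": [
    [0,0,0],
    [0,0,0],
    [0,0,0],
    [0,0,0],
    [0,0,0]
  ],
  "jaw": [0.44,0.44,0.44,0.44,0.44]
}}

```text
time_s: 30.0
eef_pos: [0.4158, 0.2643, 0.1404]
eef_rot: [0.0, 1.0, 0.0, -0.001]
wrist_force: [0.8, -0.2, -0.6]
opening: 0.442
grasp_force: 0.0
```

{"method": "arm_command", "body": {
  "dp": [
    [0,0,0],
    [0,0,0]
  ],
  "turn": [
    [0,0,0],
    [0,0,0]
  ],
  "jaw": [0.5,0.5]
}}

```text
time_s: 30.25
eef_pos: [0.4169, 0.2618, 0.1408]
eef_rot: [0.001, 1.0, -0.0, -0.001]
wrist_force: [-0.5, -0.5, -0.5]
opening: 0.501
grasp_force: 0.0
```

```bash
python3 - <<'E'
from h import *
P=pose();print(P);a=snap('wrist','w13');h=cv2.cvtColor(a,cv2.COLOR_BGR2HSV).astype(int)
print(cv2.imread('pics/w2.png')[195,506],cv2.imread('pics/w2.png')[195,465])
m=((h[:,:,1]<45)&(h[:,:,2]>60)).astype(np.uint8);m[260:]=0
n,l,s,c=cv2.connectedComponentsWithStats(m)
for i in range(1,n):
    if s[i,4]>150:print(s[i],c[i])
E
```

```text
(array([0.41690589, 0.2618259 , 0.14083274]), array([ 5.72652010e-04,  9.99999085e-01, -3.85445684e-04, -1.16377838e-03]))
[ 93  97 103] [38 45 52]
[ 452   96   28   73 1486] [464.88896366 130.99394347]
[ 298  108   24   82 1493] [309.51440054 148.04554588]
```

```bash
python3 - <<'E'
from h import *
P=(np.array([0.41691,.26183,.14083]),np.array([0.0006,1,-.0004,-.0012]))
a=cv2.imread('pics/w13.png');h=cv2.cvtColor(a,cv2.COLOR_BGR2HSV).astype(int)
m=((h[:,:,1]<45)&(h[:,:,2]>60)).astype(np.uint8);m[260:]=0;m[:,:290]=0;m[:,335:]=0;m[:100]=0
for v in range(108,192,8):
    u=np.nonzero(m[v])[0];print(v,u.min(),u.max(),a[v,u].sum(1).tolist())
v,u=np.nonzero(m);W=np.array([at('wrist',x,y,.052,P) for x,y in zip(u,v)])
c=W.mean(0);e=np.linalg.svd(W-c,full_matrices=False)[2][0];e*=np.sign(e[0]);s=(W-c)@e;t=(W-c)@[-e[1],e[0]]
print(c,np.degrees(np.arctan2(e[1],e[0])),s.min(),s.max(),t.min(),t.max(),'mid',c+e*(s.min()+s.max())/2,pose()[0])
E
```

```text
108 311 311 [240]
116 298 316 [263, 292, 311, 326, 327, 330, 325, 323, 318, 315, 310, 306, 304, 300, 296, 286, 272, 257, 238]
124 298 317 [242, 280, 302, 315, 327, 329, 327, 325, 321, 317, 311, 309, 307, 303, 297, 291, 280, 266, 247, 230]
132 299 318 [256, 287, 304, 317, 323, 325, 325, 322, 318, 314, 311, 308, 304, 300, 297, 288, 272, 258, 239, 210]
140 300 318 [266, 291, 306, 318, 322, 324, 321, 320, 317, 313, 309, 308, 301, 301, 295, 280, 263, 243, 231]
148 300 318 [236, 272, 295, 309, 315, 319, 321, 319, 315, 318, 311, 310, 301, 304, 298, 289, 276, 260, 241]
156 301 319 [246, 283, 300, 306, 313, 313, 315, 313, 313, 313, 313, 306, 302, 301, 294, 285, 267, 252, 235]
164 302 320 [261, 288, 303, 305, 310, 310, 311, 310, 309, 309, 308, 307, 304, 299, 292, 279, 262, 242, 221]
172 303 320 [276, 289, 300, 303, 308, 307, 307, 305, 306, 303, 308, 303, 303, 297, 287, 276, 258, 237]
180 304 321 [281, 289, 297, 302, 304, 303, 306, 305, 302, 301, 302, 300, 299, 297, 283, 267, 249, 226]
188 306 319 [276, 281, 283, 287, 286, 284, 281, 279, 279, 280, 278, 275, 268, 256]
[0.45353924 0.2721625 ] 3.97332178383407 -0.03179649857085 0.02916245010902964 -0.007285531618548738 0.00735446128029791 mid [0.45222538 0.27207124] [0.41723928 0.26154587 0.14115021]
```

{"method": "arm_command", "body": {
  "dp": [
    [0.07,-0.02,0.05],
    [0.142,-0.04,0.15],
    [0.142,-0.04,0.3],
    [0.142,-0.04,0.36],
    [0.142,-0.04,0.36]
  ],
  "turn": [
    [0,0,-0.06],
    [0,0,-0.123],
    [0,0,-0.123],
    [0,0,-0.123],
    [0,0,-0.123]
  ],
  "jaw": [0.5,0.5,0.5,0.5,0.5]
}}

```text
time_s: 30.92
eef_pos: [0.4524, 0.2715, 0.0512]
eef_rot: [0.0, 1.0, 0.031, -0.001]
wrist_force: [-0.2, -0.5, 0.6]
opening: 0.503
grasp_force: 0.0
```

{"method": "arm_command", "body": {
  "dp": [
    [0,0,0.07],
    [0,0,0.12],
    [0,0,0.16],
    [0,0,0.16],
    [0,0,0.16]
  ],
  "turn": [
    [0,0,0],
    [0,0,0],
    [0,0,0],
    [0,0,0],
    [0,0,0]
  ],
  "jaw": [0.5,0.5,0.5,0.5,0.5]
}}

```text
time_s: 31.55
eef_pos: [0.4535, 0.2726, 0.0124]
eef_rot: [-0.0, 0.999, 0.032, 0.0]
wrist_force: [-0.1, 0.2, 0.1]
opening: 0.501
grasp_force: 0.0
```

{"method": "arm_command", "body": {
  "dp": [
    [0,0,0],
    [0,0,0],
    [0,0,0],
    [0,0,0],
    [0,0,0]
  ],
  "turn": [
    [0,0,0],
    [0,0,0],
    [0,0,0],
    [0,0,0],
    [0,0,0]
  ],
  "jaw": [0.35,0.25,0.15,0.05,0.05]
}}

```text
time_s: 32.17
eef_pos: [0.4536, 0.2725, 0.0126]
eef_rot: [-0.0, 0.999, 0.032, 0.0]
wrist_force: [0.0, -0.4, 4.7]
opening: 0.17
grasp_force: 59.0
```

{"method": "arm_command", "body": {
  "dp": [
    [0,0,-0.1],
    [0,0,-0.25],
    [0,0,-0.4],
    [0,0,-0.45],
    [0,0,-0.45]
  ],
  "turn": [
    [0,0,0],
    [0,0,0.06],
    [0,0,0.123],
    [0,0,0.123],
    [0,0,0.123]
  ],
  "jaw": [0.05,0.05,0.05,0.05,0.05]
}}

```text
time_s: 32.8
eef_pos: [0.4534, 0.2726, 0.1246]
eef_rot: [-0.0, 1.0, -0.0, 0.0]
wrist_force: [0.6, -0.8, -1.3]
opening: 0.168
grasp_force: 59.0
```

{"method": "arm_command", "body": {
  "dp": [
    [0.05,0.2,0],
    [0.1,0.4,0],
    [0.15,0.6,0],
    [0.2,0.75,0],
    [0.2,0.8,0]
  ],
  "turn": [
    [0,0,0],
    [0,0,0],
    [0,0,0],
    [0,0,0],
    [0,0,0]
  ],
  "jaw": [0.05,0.05,0.05,0.05,0.05]
}}

```text
time_s: 33.42
eef_pos: [0.5024, 0.0704, 0.1226]
eef_rot: [-0.0, 1.0, -0.002, -0.002]
wrist_force: [0.2, 0.1, -1.6]
opening: 0.166
grasp_force: 59.1
```

{"method": "arm_command", "body": {
  "dp": [
    [0.05,0.2,0],
    [0.1,0.4,0],
    [0.15,0.6,0],
    [0.2,0.75,0],
    [0.2,0.8,0]
  ],
  "turn": [
    [0,0,0],
    [0,0,0],
    [0,0,0],
    [0,0,0],
    [0,0,0]
  ],
  "jaw": [0.05,0.05,0.05,0.05,0.05]
}}

```text
time_s: 34.05
eef_pos: [0.5524, -0.1287, 0.123]
eef_rot: [-0.001, 1.0, -0.001, -0.001]
wrist_force: [-1.0, 0.9, -1.2]
opening: 0.17
grasp_force: 59.2
```

{"method": "arm_command", "body": {
  "dp": [
    [0.05,0.2,0],
    [0.1,0.4,0],
    [0.126,0.55,0],
    [0.126,0.575,0],
    [0.126,0.575,0]
  ],
  "turn": [
    [0,0,0],
    [0,0,0],
    [0,0,0],
    [0,0,0],
    [0,0,0]
  ],
  "jaw": [0.05,0.05,0.05,0.05,0.05]
}}

```text
time_s: 34.67
eef_pos: [0.5834, -0.2697, 0.1234]
eef_rot: [-0.001, 1.0, -0.0, -0.001]
wrist_force: [-0.8, 0.6, -2.6]
opening: 0.172
grasp_force: 59.2
```

{"method": "arm_command", "body": {
  "dp": [
    [0,0,0],
    [0,0,0]
  ],
  "turn": [
    [0,0,0],
    [0,0,0]
  ],
  "jaw": [0.05,0.05]
}}

```text
time_s: 34.92
eef_pos: [0.5843, -0.2699, 0.1247]
eef_rot: [-0.0, 1.0, 0.0, -0.0]
wrist_force: [0.3, -0.5, -1.2]
opening: 0.168
grasp_force: 59.2
```

```bash
python3 - <<'E'
from h import *
P=pose();p,q=P;o=get_obs();print(p,np.degrees(2*np.arctan2(q[2],q[1])),o['opening'],o['grasp_force'])
a=snap('wrist','w14');h=cv2.cvtColor(a,cv2.COLOR_BGR2HSV).astype(int)
for v in (105,112,120,130,140):
    d=np.nonzero(h[v,:,2]<90)[0];print(v,d.min(),d.max(),len(d)) if len(d) else print(v)
    g=[x for x in range(230,450) if h[v,x,2]<70];
    if g:
        l,r=g[0]-.5,g[-1]+.5;A,B=at('wrist',l,v,.01,P),at('wrist',r,v,.01,P);print(l,r,A,B,(A+B)/2)
E
```

```text
[ 0.58425665 -0.2698943   0.12467667] 0.029771210897261004 0.16840717943349937 59.224331974983215
105 294 349 18
112 285 364 80
120 285 363 79
322.5 357.5 [ 0.63914464 -0.26901802] [ 0.63913001 -0.29703255] [ 0.63913732 -0.28302529]
130 286 363 78
306.5 362.5 [ 0.63122968 -0.25608307] [ 0.63120777 -0.30132982] [ 0.63121873 -0.27870645]
140 286 363 78
301.5 362.5 [ 0.62315971 -0.25187477] [ 0.62313681 -0.30163095] [ 0.62314826 -0.27675286]
```

{"method": "arm_command", "body": {
  "dp": [
    [0.003,0.004,0.1],
    [0.003,0.004,0.22],
    [0.003,0.004,0.33],
    [0.003,0.004,0.38],
    [0.003,0.004,0.385]
  ],
  "turn": [
    [0,0,0],
    [0,0,0],
    [0,0,0],
    [0,0,0],
    [0,0,0]
  ],
  "jaw": [0.05,0.05,0.05,0.05,0.05]
}}

```text
time_s: 35.6
eef_pos: [0.5846, -0.2718, 0.0279]
eef_rot: [-0.0, 1.0, -0.0, -0.001]
wrist_force: [-1.3, -0.1, -1.0]
opening: 0.169
grasp_force: 59.2
```

{"method": "arm_command", "body": {
  "dp": [
    [0,0,0.005],
    [0,0,0.012],
    [0,0,0.012]
  ],
  "turn": [
    [0,0,0],
    [0,0,0],
    [0,0,0]
  ],
  "jaw": [0.05,0.05,0.05]
}}

```text
time_s: 35.98
eef_pos: [0.5853, -0.2727, 0.0261]
eef_rot: [0.0, 1.0, -0.001, 0.0]
wrist_force: [-0.6, 0.3, -1.1]
opening: 0.17
grasp_force: 59.2
```

{"method": "arm_command", "body": {
  "dp": [
    [0,-0.006,0],
    [0,-0.006,0.005],
    [0,-0.006,0.01],
    [0,-0.006,0.01]
  ],
  "turn": [
    [0,0,0],
    [0,0,0],
    [0,0,0],
    [0,0,0]
  ],
  "jaw": [0.05,0.05,0.05,0.05]
}}

```text
time_s: 36.48
eef_pos: [0.5849, -0.2709, 0.0228]
eef_rot: [-0.0, 1.0, -0.001, -0.0]
wrist_force: [0.4, -0.3, -1.5]
opening: 0.169
grasp_force: 59.4
```

{"method": "arm_command", "body": {
  "dp": [
    [0,0,0.003],
    [0,0,0.006],
    [0,0,0.006]
  ],
  "turn": [
    [0,0,0],
    [0,0,0],
    [0,0,0]
  ],
  "jaw": [0.05,0.05,0.05]
}}

```text
time_s: 36.85
eef_pos: [0.5851, -0.2711, 0.0225]
eef_rot: [0.0, 1.0, -0.0, 0.0]
wrist_force: [-3.6, 1.7, 6.5]
opening: 0.169
grasp_force: 60.3
```

Contact. I'll release, rise and clear the top camera's view.

{"method": "arm_command", "body": {
  "dp": [
    [0,0,0],
    [0,0,0],
    [0,0,0],
    [0,0,0],
    [0,0,0]
  ],
  "turn": [
    [0,0,0],
    [0,0,0],
    [0,0,0],
    [0,0,0],
    [0,0,0]
  ],
  "jaw": [0.18,0.25,0.32,0.4,0.45]
}}

```text
time_s: 37.48
eef_pos: [0.5849, -0.2708, 0.0213]
eef_rot: [-0.0, 1.0, -0.001, -0.0]
wrist_force: [-0.4, 0.2, -0.2]
opening: 0.451
grasp_force: 0.0
```

{"method": "arm_command", "body": {
  "dp": [
    [0,0,-0.1],
    [0,0,-0.3],
    [0,0,-0.5],
    [0,0,-0.7],
    [0,0,-0.7]
  ],
  "turn": [
    [0,0,0],
    [0,0,0],
    [0,0,0],
    [0,0,0],
    [0,0,0]
  ],
  "jaw": [0.45,0.45,0.45,0.45,0.45]
}}

```text
time_s: 38.1
eef_pos: [0.5877, -0.2727, 0.2025]
eef_rot: [0.003, 1.0, -0.0, 0.004]
wrist_force: [0.7, -0.2, -0.2]
opening: 0.454
grasp_force: 0.0
```

{"method": "arm_command", "body": {
  "dp": [
    [-0.1,0.2,0],
    [-0.2,0.4,0],
    [-0.4,0.6,0],
    [-0.5,0.8,0],
    [-0.6,0.9,0]
  ],
  "turn": [
    [0,0,0],
    [0,0,0],
    [0,0,0],
    [0,0,0],
    [0,0,0]
  ],
  "jaw": [0.45,0.45,0.45,0.45,0.45]
}}

```text
time_s: 38.72
eef_pos: [0.4324, -0.4978, 0.1948]
eef_rot: [-0.001, 1.0, -0.002, -0.001]
wrist_force: [1.0, -0.3, -0.1]
opening: 0.451
grasp_force: 0.0
```

```bash
python3 - <<'E'
from h import *
b=snap('top','tend');cv2.imwrite('pics/cend.png',cv2.resize(b[105:195,330:498],None,fx=4.7,fy=4.7,interpolation=2))
E
```

```text
(no output)
```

View pics/cend.png

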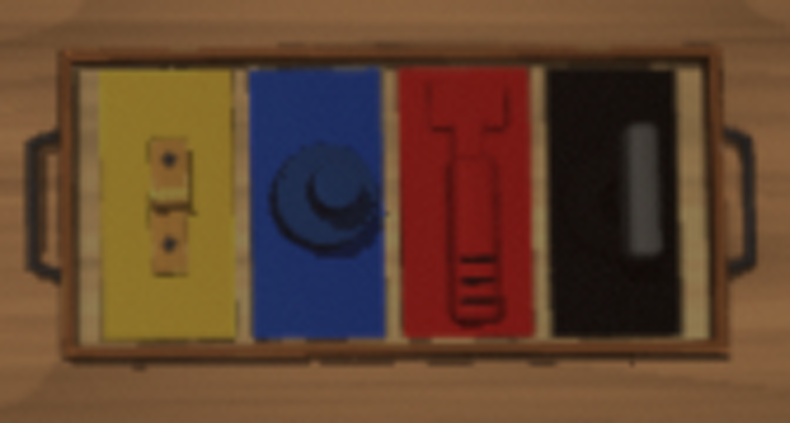

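All four things are in place. The lifter bar at (643,190) looks off-centre, which may be height parallax, so I'll check the positions numerically.

```bash
python3 - <<'E'
from h import *
c2=lambda x,y,z:at('top',330+(x+.5)/4.7-.5,105+(y+.5)/4.7-.5,z).round(4)
print('bar',c2(643,190,.06),'tool butt',c2(475,323,.02),'blade corners',c2(428,129,.015),c2(509,129,.015),'clip ends',c2(170,136,.026),c2(170,275,.014),'disc',c2(321,196,.036))
a,b=cv2.imread('pics/top0.png').astype(int),cv2.imread('pics/tend.png').astype(int)
for n,(x,y) in dict(green=(172,165),steel=(285,204),orange=(230,249),purple=(279,252)).items():
    print(n,np.abs(a-b)[y-18:y+18,x-18:x+18].mean())
E
```

```text
bar [ 0.5821 -0.2724] tool butt [ 0.5227 -0.1992] blade corners [ 0.6192 -0.1791] [ 0.6189 -0.2194] clip ends [ 0.6152 -0.0507] [ 0.5484 -0.0506] disc [ 0.5837 -0.1223]
green 0.8433641975308642
steel 0.7718621399176955
orange 0.7875514403292181
purple 0.7993827160493827
```

```bash
python3 -c "
from bench import *
print(hand_in())"
```

```text
the job is handed in; nothing more can be done
None
```

The glazing tray is packed and handed in at about 39 s: the blue weight, brass clip, red tool and black lifter were each set down in that order within about 2–3 mm of their mat's centre, and the green weight, steel clip and other look-alikes were left untouched.

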